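# Fetch the solder reel from behind the finishing bottles

### The arm

A 6-joint arm with a two-finger parallel gripper is mounted at the origin on a cart in front of the work surface, level with it; the furniture and walls round the work are solid. World frame = base frame: x ahead of the robot, y to its left, z up, the work surface at z = 0. Lengths are in m, angles in rad, forces in N, time in s.
With the tool pointing down it reaches from about 0.3 to 0.875 m from the base axis. Payload 6.4 kg.
Tool frame: the origin (TCP) lies at the very end of the fingers, on their centre line; the grasp point (between the pads) lies 19 mm behind it (ctrl.hold_point_z is the distance from the TCP to the grasp point, in m); y points along the fingers, x is the direction in which the jaws open and shut, and the axes are right-handed (so a half turn about y gives the same grasp; the last joint's range is limited). The gripper opens to 85 mm and grips with 20 to 120 N. Pads are 22 mm wide; open, the fingers measure 114 mm over their backs; the gripper's body (76 mm by 85 mm) begins 54 mm behind the grasp point. The pads swing forward as they close: fully open they stand 13 mm farther back than shut.
Start: joints at [1.079, 0.181, 1.607, -0, 1.354, -0.206], TCP at [0.162, 0.552, 0.231] pointing down, gripper open.
Joint ranges: [-2.99, 2.99], [-0.89, 2.07], [0.3, 2.58], [-1.14, 4.28], [0, 2.63], [-3.12, 3.12]. Speed limits (rad/s): [2.57, 2.57, 3.01, 3.14, 3.14, 3.14].

### API

Orientations are given as a unit quaternion [w, x, y, z].
In Python, from bench import ctrl, imaging gives the robot as it stands.
- The arm moves only by the shell command python3 -m jog 'ROWS'. ROWS is JSON, a list of rows, each a list of 3 entries, a list of its own where there are three numbers: the shift along the tool's x, y, z in cm, then the turn, a rotation vector about the tool's x, y, z in rad, then the finger opening in cm, from 0 to 8.54. A call has 1 to 12 rows; each row shifts and turns the pose as measured when the row begins, along the tool's axes as they then stand; what a row does not reach is not made up. A row lasts 1/12 s, in which the tool goes at most 41.7 mm and 7.16 degrees, less where a joint would pass 70% of its speed; a pose out of reach is approached as far as the arm can. A call is refused whole if a number of a shift passes 4.17 or a number of a turn 0.125, either way. A call with a gripper value outside its range is refused whole. The fingers move at their own pace and stop on an object; the grip force is fixed at half the most. Time passes only in rows, so rows that do not move let the fingers close. It gives the time, the measured TCP pose, the force and the opening at its end, in the units of the state.
- ctrl.get_obs(): the state, without advancing time (a new reading comes with each control period).
- imaging.camera(name): name is "scene" or "top"; returns a dict with "frame" (384x512x3 uint8, red, green, blue), "depth" (384x512 float32, m along the optical axis (not along the pixel's ray), 0 where there is no reading), "K" (3x3 intrinsics, pixels), "R" (3x3) and "t" (3): a world point X has camera coordinates R X + t. Camera axes: x right, y down, z forward; pixel columns grow to the right and rows downward; lengths in m; the calibration is good to about 2 mm. A picture is of the moment at which its call begins.
- ctrl.hand_in(): hands the job in, once; it reports no verdict.
The state is a dict: "time_s": time; "q": joint angles; "dq": joint speeds; "joint_efforts": joint torques, N m; "eef_pos": TCP position; "eef_rot": TCP orientation; "wrist_force": force on the tool from outside, world axes, zero at the start; "torque": the same for the moment, N m; "opening": opening from 0.0 (shut) to 1.0 (fully open).
Only numpy, scipy, OpenCV 4.12 (cv2) and the standard library are available. Lean on these libraries where they do the work, as an engineer would, in place of code of your own. Each camera call takes 0.05 s, during which the arm holds its last target. There are 200 camera calls.

### The job

Clear the two bottles and the jar from the front of the wooden caddy, standing all three upright on the red side board; only then take the white solder reel out of the bay behind them and lay it flat in the middle of the round cork disc. Once the reel is there, stand each bottle and the jar back upright in the caddy on exactly the spot where it stood at the start. Never tip a bottle, the jar or the reel over, and do not disturb the orange block or the bone blank.

Things in the scene. Friction and masses are not known exactly. Their poses are not given: they have to be found in the camera images.
- caddy: Fixed wooden caddy. Origin: centre of underside; -x is its front (to the robot). Base 190 x 190 mm, top 16 mm above the bench. Dark 50 mm spots mark the front places: x -60, y -70, 0, +70 mm. Reel's bay: centre x +10, y 0, between cheeks (inner faces y +-42, x from -15) and a back wall (x +87), all to 56 mm height, open in front and above: grip the reel with the fingers closing along caddy x.
- amber_bottle: Amber-brown dropper bottle with a black dropper top, about 100 g, 102 mm tall; round body 32 mm across from 0 to 65 mm height, narrower above. Origin: centre of its underside, z up. Starts upright on one of the three front spots; which one varies.
- blue_bottle: Blue bottle with a white cap, about 120 g, 100 mm tall; round body 36 mm across from 0 to about 60 mm height, narrower above. Origin: centre of its underside, z up. Starts upright on one of the three front spots; which one varies.
- green_jar: Green jar with a yellow lid, about 120 g, 85 mm tall; round, 38 mm across from 0 to about 60 mm height. Origin: centre of its underside, z up. Starts upright on one of the three front spots; which one varies.
- solder_reel: White reel of solder lying flat, about 150 g, 55 mm across, 28 mm tall. Origin: centre of its underside, z up. Starts in the caddy's bay behind the bottles.
- side_board: Fixed flat red board, 230 mm along its x axis, 110 mm along its y axis, top 12 mm above the bench top: the side area for the bottles and the jar. Origin: centre of its underside, level with the bench top (z = 0). Left or right of the caddy (varies). The black bench mat under part of the work is 8 mm thick.
- cork_disc: Fixed flat round cork disc, 80 mm across, top 12 mm above the bench: the place for the reel. Origin: centre of its underside, level with the bench top. On the other side of the caddy from the red board.
- orange_block: Bystander: orange-brown wood block lying flat, 42 x 36 x 14 mm, in front of the caddy, loose. Leave alone.
- bone_blank: Bystander: small cream bone bar lying flat, 10 x 58 x 10 mm, in front of the caddy on the black mat, loose. Leave alone.

How it is judged:
On the way, in this order (a step that is already met when the one before it is completed fails the run):
1. both bottles and the jar stand released on the side board while the reel still lies in its bay (x of amber_bottle in the frame of side_board between -0.11 and 0.11 m and y of amber_bottle in the frame of side_board between -0.05 and 0.05 m and height (world z) of each of amber_bottle, blue_bottle, green_jar below 0.02 m and angle between each of amber_bottle, blue_bottle, green_jar's own z axis and vertical below 0.15 rad and contact force between the fingers and amber_bottle below 0.3 N and x of blue_bottle in the frame of side_board between -0.11 and 0.11 m and y of blue_bottle in the frame of side_board between -0.05 and 0.05 m and contact force between the fingers and blue_bottle below 0.3 N and x of green_jar in the frame of side_board between -0.11 and 0.11 m and y of green_jar in the frame of side_board between -0.05 and 0.05 m and contact force between the fingers and green_jar below 0.3 N and distance of solder_reel from where it was at the start of the episode below 0.02 m), for 0.2 s.
2. the reel lies released on the middle of the cork disc while the bottles and the jar still stand on the side board (x of amber_bottle in the frame of side_board between -0.11 and 0.11 m and y of amber_bottle in the frame of side_board between -0.05 and 0.05 m and height (world z) of each of amber_bottle, blue_bottle, green_jar below 0.02 m and angle between each of amber_bottle, blue_bottle, green_jar's own z axis and vertical below 0.15 rad and contact force between the fingers and amber_bottle below 0.3 N and x of blue_bottle in the frame of side_board between -0.11 and 0.11 m and y of blue_bottle in the frame of side_board between -0.05 and 0.05 m and contact force between the fingers and blue_bottle below 0.3 N and x of green_jar in the frame of side_board between -0.11 and 0.11 m and y of green_jar in the frame of side_board between -0.05 and 0.05 m and contact force between the fingers and green_jar below 0.3 N and horizontal distance between solder_reel and cork_disc below 0.015 m and height (world z) of solder_reel below 0.018 m and angle between solder_reel's own z axis and vertical below 0.12 rad and contact force between the fingers and solder_reel below 0.3 N), for 0.2 s.
At the end, for the whole second after the job is handed in: The reel lies flat on the cork disc, its centre within 15 mm of the disc's; each bottle and the jar stands upright (within 0.1 rad) in the caddy within 15 mm of where it itself stood at the start; all at rest (horizontal distance between solder_reel and cork_disc below 0.015 m and height (world z) of solder_reel below 0.018 m and angle between solder_reel's own z axis and vertical below 0.12 rad and distance of each of amber_bottle, blue_bottle, green_jar from where it was at the start of the episode below 0.015 m and angle between each of amber_bottle, blue_bottle, green_jar's own z axis and vertical below 0.1 rad and linear speed of each of amber_bottle, blue_bottle, green_jar, solder_reel below 0.02 m/s); the robot touches nothing.
It fails at once if a bottle, the jar or the reel tips over (angle between any of amber_bottle, blue_bottle, green_jar, solder_reel's own z axis and vertical above 0.6 rad).
It fails at once if the orange block or the bone blank is disturbed (moved over 25 mm) (distance of any of orange_block, bone_blank from where it was at the start of the episode above 0.025 m).
It also fails if it takes over 128 s, if anything falls off the work surface, if the arm or the gripper's body presses on something with over 40 N, if the wrist force passes 120 N, or if a joint passes its speed limit or range.

## Working session

There is one attempt and no reset: what is moved stays moved. The work goes in short steps, Python scripts to look and compute and a shell command to move; the robot and the scene stay as the last step left them, time stands still between calls to the robot, and variables do not carry over. Pictures are saved under pics/ and viewed, about 12 in all and at most 16, crops included, and the job is handed in when it is done.

```bash
ls; mkdir -p pics; python3 - <<'E'
from bench import ctrl, imaging
import cv2
o=ctrl.get_obs(); print(o['time_s'],o['eef_pos'],o['eef_rot'],o['opening'],ctrl.hold_point_z)
for n in("scene","top"):
    c=imaging.camera(n); cv2.imwrite(f"pics/{n}0.png",c["frame"][:,:,::-1]); print(n,c["K"],c["R"],c["t"])
    import numpy as np; np.savez(f"{n}0.npz",**c)
E
```

```text
pics
0.0 [0.16181864 0.55118829 0.23038848] [-0.56584179  0.56636637  0.42314361 -0.42426605] 1.0032169300309155 0.0187
scene [[455.16198531   0.         247.45387977]
 [  0.         455.16198531 196.85780113]
 [  0.           0.           1.        ]] [[ 0.64467021 -0.76440446 -0.00928117]
 [-0.54522826 -0.45124741 -0.70647146]
 [ 0.53584183  0.46050145 -0.70768068]] [-0.40637522  0.24787301  0.89101945]
top [[448.30783157   0.         251.61944387]
 [  0.         448.30783157 189.77828742]
 [  0.           0.           1.        ]] [[-0.03986341 -0.99919639 -0.00418213]
 [-0.97352336  0.03978132 -0.22509933]
 [ 0.2250848  -0.00490183 -0.97432685]] [-0.10428128  0.51409182  0.95203446]
```

View pics/scene0.png

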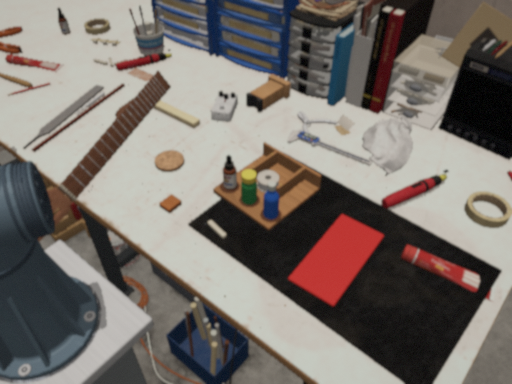

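View pics/top0.png

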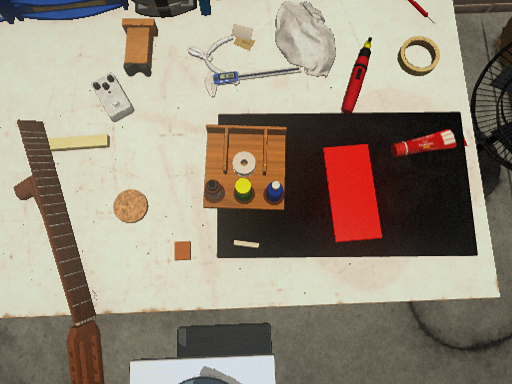

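```bash
cat > h.py <<'E'
import numpy as np, cv2
from bench import ctrl, imaging
def ray(c,uv,z):
    uv=np.atleast_2d(uv).astype(float); d=np.c_[uv,np.ones(len(uv))]@np.linalg.inv(c["K"]).T@c["R"]
    o=-c["R"].T@c["t"]; return o+d*((z-o[2])/d[:,2])[:,None]
def proj(c,p):
    q=np.atleast_2d(p)@c["R"].T+c["t"]; q=q@c["K"].T; return q[:,:2]/q[:,2:]
def pts(c):
    v,u=np.mgrid[:384,:512]; d=c["depth"]; D=np.stack([u*d,v*d,d],-1)@np.linalg.inv(c["K"]).T
    return (D-c["t"])@c["R"]
def hsv(c): return cv2.cvtColor(np.ascontiguousarray(c["frame"]),cv2.COLOR_RGB2HSV)
def blob(m,near=None,r=60):
    m=m.astype(np.uint8)
    if near is not None:
        k=np.zeros_like(m); cv2.circle(k,tuple(int(a) for a in near),r,1,-1); m=m*k
    n,l,s,ce=cv2.connectedComponentsWithStats(m); i=1+np.argmax(s[1:,4]); return l==i,ce[i],s[i]
E
python3 - <<'E'
from h import *
np.set_printoptions(precision=4,suppress=True)
t=dict(np.load("top0.npz")); s=dict(np.load("scene0.npz"))
H=hsv(t);P=pts(t);h,S,V=[H[...,i].astype(int) for i in range(3)]
def rect(m,near,r,z,nm):
    b,ce,st=blob(m,near,r); c=max(cv2.findContours(b.astype(np.uint8),0,2)[0],key=cv2.contourArea)[:,0]
    w=ray(t,c,z)[:,:2].astype(np.float32); print(nm,ce,st[4],cv2.minAreaRect(w),"depthz",np.median(P[b][:,2]))
red=((h<6)|(h>174))&(S>180)&(V>120)
rect(red,(352,193),80,.012,"board")
rect((h<25)&(S>60)&(V>110),(130,206),28,.012,"cork")
rect((h<20)&(S>100),(182,250),20,.014,"orange")
rect((S<100)&(V>130),(246,243),20,.018,"bone")
rect((h>22)&(h<35)&(S>150)&(V>120),(243,184),16,.101,"greenlid")
rect((S<60)&(V>150),(276,184),9,.116,"bluecap")
rect((S<60)&(V>150),(244,162),17,.044,"reel")
print("caddy wood")
rect((h>5)&(h<22)&(S>70)&(V>60)&(P[...,2]>.01)&(P[...,2]<.03),(245,167),65,.016,"base")
rect((h>5)&(h<22)&(S>70)&(V>60)&(P[...,2]>.045)&(P[...,2]<.065),(245,150),65,.056,"walls")
# vertical objects from both clouds above z=.062 around caddy
for n,c in(("top",t),("scene",s)):
    Q=pts(c);m=(Q[...,2]>.065)&(Q[...,2]<.14)
    for nm,p in (("amber",(213,184)),("green",(243,184)),("blue",(276,184))):
        w=ray(t,p,.1)[0]; k=m&(np.hypot(Q[...,0]-w[0],Q[...,1]-w[1])<.03)
        q=Q[k]; print(n,nm,len(q),q.min(0),q.max(0),np.median(q[q[:,2]>q[:,2].max()-.004],0))
cv2.imwrite("pics/crop.png",cv2.resize(np.hstack([t["frame"][110:220,195:300],s["frame"][140:250,205:330]])[:,:,::-1],None,fx=3.3,fy=3.3,interpolation=2))
E
```

```text
board [351.5984 192.7807] 4378 ((0.5070223808288574, -0.35991165041923523), (0.22938114404678345, 0.10864342749118805), 2.8205835819244385) depthz 0.01230955258091327
cork [129.9295 205.6465] 908 ((0.4926600456237793, 0.16054560244083405), (0.08122344315052032, 0.07796347141265869), 44.28007507324219) depthz 0.01224011662067329
orange [182.5034 250.3185] 292 ((0.38477015495300293, 0.039557237178087234), (0.03669334948062897, 0.041269704699516296), 89.48854064941406) depthz 0.01487358534802661
bone [245.8559 243.3644] 118 ((0.3937944173812866, -0.10714288055896759), (0.056187719106674194, 0.010542823001742363), 80.09795379638672) depthz 0.017635326598245873
greenlid [242.5149 185.5347] 202 ((0.5099768042564392, -0.10538594424724579), (0.0324641577899456, 0.0333670936524868), 87.76194763183594) depthz 0.10099793115687335
bluecap [275.4 184.4] 50 ((0.5056127309799194, -0.17586955428123474), (0.014898615889251232, 0.01538462657481432), 87.12915802001953) depthz 0.11644849314135083
reel [243.5702 162.4101] 356 ((0.5785919427871704, -0.10873644798994064), (0.048805344849824905, 0.050710562
[... 254 characters left out ...]
5902] 671 ((0.6107802391052246, -0.11402364820241928), (0.1872083991765976, 0.11083408445119858), 85.88484954833984) depthz 0.055445663870380316
top amber 181 [ 0.5009 -0.0544  0.0654] [ 0.5339 -0.0215  0.1236] [ 0.5175 -0.0383  0.1218]
top green 268 [ 0.4919 -0.1238  0.0655] [ 0.5276 -0.0877  0.1059] [ 0.5126 -0.1064  0.1029]
top blue 209 [ 0.4886 -0.1924  0.0656] [ 0.5232 -0.1588  0.1197] [ 0.506  -0.1751  0.1169]
scene amber 195 [ 0.4985 -0.0553  0.0655] [ 0.5292 -0.0241  0.1169] [ 0.5152 -0.0389  0.1137]
scene green 290 [ 0.4908 -0.1249  0.0651] [ 0.5266 -0.0896  0.1034] [ 0.5087 -0.1064  0.1006]
scene blue 267 [ 0.4861 -0.1936  0.0651] [ 0.5193 -0.161   0.1175] [ 0.5066 -0.1756  0.1148]
```

View pics/crop.png

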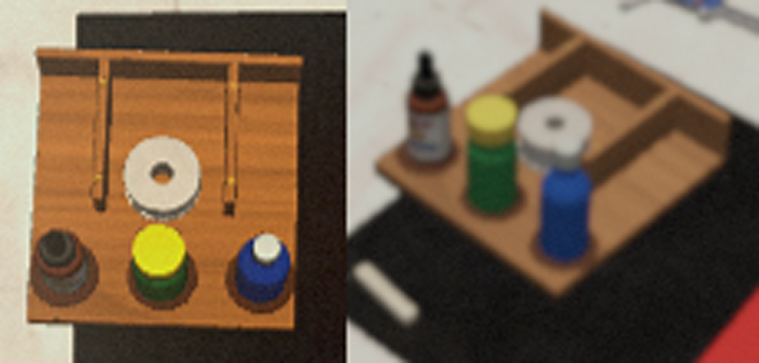

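```bash
cat >> h.py <<'E'
from scipy.spatial.transform import Rotation as Ro
W={"blue":(.506,-.1757),"green":(.510,-.106),"amber":(.516,-.0385),"reel":(.579,-.110),
   "bb":(.422,-.364),"bg":(.507,-.360),"ba":(.592,-.356),"cork":(.4927,.1605)}
def go(name,z):
    """shift in cm in tool axes and rotvec (tool) from the present pose to (name,z), tool x along caddy x"""
    o=ctrl.get_obs(); w=o["eef_rot"]; R=Ro.from_quat([*w[1:],w[0]]); a=np.deg2rad(-4.2)
    T=Ro.from_matrix(np.array([[np.cos(a),0,-np.sin(a)],[np.sin(a),0,np.cos(a)],[0,-1,0]]))
    d=np.array([*W[name],z])-o["eef_pos"]
    print(name,"t",round(o["time_s"],2),"pos",np.round(o["eef_pos"],4),"F",np.round(o["wrist_force"],1),"op",round(o["opening"]*8.54,2),
      "\n shift cm",np.round(R.inv().apply(d)*100,2),"after turn",np.round(T.inv().apply(d)*100,2),"turn",np.round((R.inv()*T).as_rotvec(),3))
if __name__=="__main__":
    import sys; go(sys.argv[1],float(sys.argv[2]))
E
python3 -m jog '[[[0,0,0],[0,0.1235,0],8.5],[[0,0,0],[0,0.1235,0],8.5],[[0,0,0],[0,0.1235,0],8.5],[[0,0,0],[0,0.1235,0],8.5],[[0,0,0],[0,0.1235,0],8.5],[[0,0,0],[0,0.1235,0],8.5],[[0,0,0],[0,0.1235,0],8.5],[[0,0,0],[0,0.1235,0],8.5],[[0,0,0],[0,0.1235,0],8.5],[[0,0,0],[0,0.1235,0],8.5],[[0,0,0],[0,0.1235,0],8.5]]'; python3 h.py blue 0.2
```

```text
time_s: 1.02
eef_pos: [0.1599, 0.5477, 0.2242]
eef_rot: [-0.702, 0.711, -0.035, 0.031]
wrist_force: [-0.1, 0.6, -0.3]
opening: 0.994
blue t 1.02 pos [0.1599 0.5477 0.2242] F [-0.1  0.6 -0.3] op 8.49 
 shift cm [ 41.15   3.05 -68.8 ] after turn [ 39.81   2.42 -69.61] turn [ 0.012 -0.019 -0.005]
```

```bash
python3 -m jog '[[[2.0,0,-3.5],[0,0,0],8.5],[[2.0,0,-3.5],[0,0,0],6],[[2.0,0,-3.5],[0,0,0],6],[[2.0,0,-3.5],[0,0,0],6],[[2.0,0,-3.5],[0,0,0],6],[[2.0,0,-3.5],[0,0,0],6],[[2.0,0,-3.5],[0,0,0],6],[[2.0,0,-3.5],[0,0,0],6],[[2.0,0,-3.5],[0,0,0],6],[[2.0,0,-3.5],[0,0,0],6],[[2.0,0,-3.5],[0,0,0],6],[[2.0,0,-3.5],[0,0,0],6]]'; python3 h.py blue 0.2
```

```text
time_s: 2.02
eef_pos: [0.3567, 0.0941, 0.2228]
eef_rot: [-0.701, 0.712, -0.034, 0.028]
wrist_force: [0.4, 1.2, -0.1]
opening: 0.698
blue t 2.02 pos [0.3567 0.0941 0.2228] F [ 0.4  1.2 -0.1] op 5.96 
 shift cm [ 17.23   2.55 -25.54] after turn [ 16.87   2.28 -25.81] turn [ 0.016 -0.014 -0.008]
```

```bash
python3 -m jog '[[[2.5,0.2,-3.7],[0.003,-0.003,0],6],[[2.5,0.2,-3.7],[0.003,-0.003,0],6],[[2.5,0.2,-3.7],[0.003,-0.003,0],6],[[2.5,0.2,-3.7],[0.003,-0.003,0],6],[[2.5,0.2,-3.7],[0.003,-0.003,0],6],[[2.5,0.2,-3.7],[0,0,0],6],[[1,0.2,-2],[0,0,0],6],[[0,0,0],[0,0,0],6],[[0,0,0],[0,0,0],6]]'; python3 h.py blue 0.2
```

```text
time_s: 2.77
eef_pos: [0.4861, -0.1555, 0.2083]
eef_rot: [0.706, -0.706, 0.032, -0.027]
wrist_force: [-1.5, 0.0, 0.3]
opening: 0.7
blue t 2.77 pos [ 0.4861 -0.1555  0.2083] F [-1.5  0.   0.3] op 5.98 
 shift cm [ 2.16  0.81 -1.85] after turn [ 2.13  0.83 -1.87] turn [ 0.    -0.01  -0.007]
```

```bash
python3 -m jog '[[[1.1,0.4,-1],[0,-0.005,-0.004],6],[[1.1,0.4,-0.9],[0,-0.005,-0.003],6],[[0,0,0],[0,0,0],6],[[0,0,0],[0,0,0],6]]'; python3 h.py blue 0.048
```

```text
time_s: 3.1
eef_pos: [0.5049, -0.173, 0.1988]
eef_rot: [0.708, -0.706, 0.026, -0.024]
wrist_force: [-0.9, 0.1, 0.7]
opening: 0.701
blue t 3.1 pos [ 0.5049 -0.173   0.1988] F [-0.9  0.1  0.7] op 5.99 
 shift cm [ 0.18 15.08 -0.3 ] after turn [ 0.13 15.08 -0.26] turn [-0.003  0.002 -0.003]
```

```bash
python3 -m jog '[[[0.2,2.5,-0.3],[0,0,0],6],[[0,2.5,0],[0,0,0],6],[[0,2.5,0],[0,0,0],6],[[0,2.5,0],[0,0,0],6],[[0,2.2,0],[0,0,0],6],[[0,1.5,0],[0,0,0],6],[[0,0.5,0],[0,0,0],6],[[0,0,0],[0,0,0],6],[[0,0,0],[0,0,0],6]]'; python3 h.py blue 0.048
python3 - <<'E'
from h import *
c=imaging.camera("scene"); t=imaging.camera("top")
cv2.imwrite("pics/p4.png",cv2.resize(np.hstack([t["frame"][110:220,195:300],c["frame"][140:250,205:330]])[:,:,::-1],None,fx=3.3,fy=3.3,interpolation=2))
E
```

```text
time_s: 3.85
eef_pos: [0.5041, -0.1649, 0.0568]
eef_rot: [0.708, -0.706, 0.022, -0.022]
wrist_force: [-0.1, 0.1, 0.9]
opening: 0.7
blue t 3.85 pos [ 0.5041 -0.1649  0.0568] F [-0.1  0.1  0.9] op 5.98 
 shift cm [ 0.26  0.88 -1.07] after turn [ 0.27  0.88 -1.06] turn [-0.002  0.011 -0.   ]
```

View pics/p4.png

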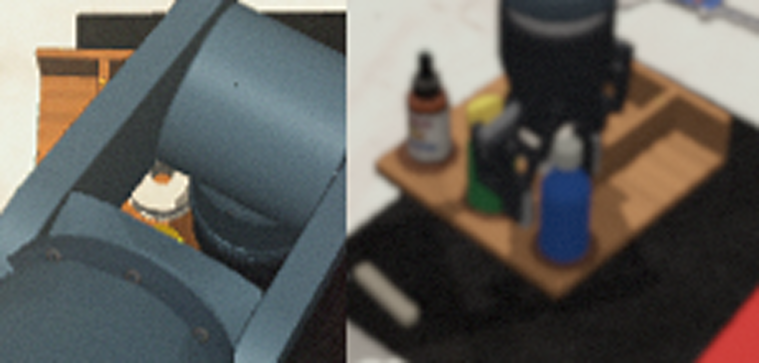

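```bash
python3 -m jog '[[[0.15,0.3,-0.6],[0,0.006,0],6],[[0.1,0.3,-0.5],[0,0.004,0],6],[[0,0.3,0],[0,0,0],6],[[0,0,0],[0,0,0],6]]'; python3 h.py blue 0.048
```

```text
time_s: 4.28
eef_pos: [0.5096, -0.1795, 0.0519]
eef_rot: [-0.706, 0.708, -0.023, 0.029]
wrist_force: [0.0, 0.8, -0.4]
opening: 0.701
blue t 4.28 pos [ 0.5096 -0.1795  0.0519] F [ 0.   0.8 -0.4] op 5.99 
 shift cm [-0.39  0.38  0.36] after turn [-0.39  0.39  0.36] turn [ 0.002 -0.     0.008]
```

```bash
python3 -m jog '[[[-0.35,0.3,0.3],[0,0,0],6],[[0,0,0],[0,0,0],6]]'; python3 h.py blue 0.048;  python3 -m jog '[[[0,0,0],[0,0,0],6]]'; python3 h.py blue 0.048
```

```text
time_s: 4.45
eef_pos: [0.5064, -0.1768, 0.0488]
eef_rot: [-0.706, 0.708, -0.023, 0.029]
wrist_force: [-1.0, 0.6, -0.3]
opening: 0.701
blue t 4.45 pos [ 0.5064 -0.1768  0.0488] F [-1.   0.6 -0.3] op 5.99 
 shift cm [-0.04  0.08  0.1 ] after turn [-0.04  0.08  0.1 ] turn [ 0.003 -0.001  0.009]
time_s: 4.53
eef_pos: [0.5063, -0.1767, 0.0487]
eef_rot: [-0.706, 0.708, -0.023, 0.029]
wrist_force: [-0.1, -1.4, 0.5]
opening: 0.7
blue t 4.53 pos [ 0.5063 -0.1767  0.0487] F [-0.1 -1.4  0.5] op 5.97 
 shift cm [-0.03  0.07  0.1 ] after turn [-0.03  0.07  0.1 ] turn [ 0.003 -0.001  0.009]
```

Good. Close and lift.

```bash
python3 -m jog '[[[0,0,0],[0,0,0],4.5],[[0,0,0],[0,0,0],2.5],[[0,0,0],[0,0,0],2.5],[[0,0,0],[0,0,0],2.5],[[0,0,0],[0,0,0],2.5],[[0,0,0],[0,0,0],2.5]]'; python3 h.py blue 0.048;  python3 -m jog '[[[0,-0.5,0],[0,0,0],2.5],[[0,-1.5,0],[0,0,0],2.5],[[0,-2.5,0],[0,0,0],2.5],[[0,-2.5,0],[0,0,0],2.5],[[0,-2,0],[0,0,0],2.5],[[0,-1,0],[0,0,0],2.5],[[0,0,0],[0,0,0],2.5]]'; python3 h.py bb 0.16
```

```text
time_s: 5.03
eef_pos: [0.5062, -0.1764, 0.0489]
eef_rot: [-0.706, 0.708, -0.023, 0.029]
wrist_force: [-0.1, -0.0, 0.9]
opening: 0.404
blue t 5.03 pos [ 0.5062 -0.1764  0.0489] F [-0.1 -0.   0.9] op 3.45 
 shift cm [-0.03  0.09  0.07] after turn [-0.03  0.09  0.07] turn [ 0.003 -0.001  0.009]
time_s: 5.62
eef_pos: [0.5029, -0.1744, 0.1514]
eef_rot: [0.707, -0.706, 0.026, -0.027]
wrist_force: [0.1, -0.7, -0.8]
opening: 0.399
bb t 5.62 pos [ 0.5029 -0.1744  0.1514] F [ 0.1 -0.7 -0.8] op 3.41 
 shift cm [ -6.66  -0.9  -19.5 ] after turn [ -6.68  -0.86 -19.5 ] turn [-0.001 -0.001  0.002]
```

```bash
python3 -m jog '[[[-0.6,-0.2,-1.5],[0,0,0],2.5],[[-1,0,-3],[0,0,0],2.5],[[-1,0,-3],[0,0,0],2.5],[[-1,0,-3],[0,0,0],2.5],[[-1,0,-3],[0,0,0],2.5],[[-1,0,-3],[0,0,0],2.5],[[-0.5,0,-1],[0,0,0],2.5],[[0,0,0],[0,0,0],2.5],[[0,0,0],[0,0,0],2.5]]'; python3 h.py bb 0.06
```

```text
time_s: 6.37
eef_pos: [0.4238, -0.3471, 0.1445]
eef_rot: [0.71, -0.704, 0.026, -0.024]
wrist_force: [-0.5, 0.6, -1.0]
opening: 0.401
bb t 6.37 pos [ 0.4238 -0.3471  0.1445] F [-0.5  0.6 -1. ] op 3.43 
 shift cm [-0.03  8.43 -1.77] after turn [-0.06  8.45 -1.7 ] turn [-0.009  0.003 -0.004]
```

```bash
python3 -m jog '[[[0,1.5,-0.9],[-0.005,0.003,-0.004],2.5],[[0,2,-0.8],[-0.004,0,0],2.5],[[0,2,0],[0,0,0],2.5],[[0,1.5,0],[0,0,0],2.5],[[0,0.5,0],[0,0,0],2.5],[[0,0,0],[0,0,0],2.5],[[0,0,0],[0,0,0],2.5]]'; python3 h.py bb 0.046
```

```text
time_s: 6.95
eef_pos: [0.4262, -0.3545, 0.0643]
eef_rot: [0.708, -0.705, 0.024, -0.023]
wrist_force: [0.7, -0.9, -1.0]
opening: 0.401
bb t 6.95 pos [ 0.4262 -0.3545  0.0643] F [ 0.7 -0.9 -1. ] op 3.42 
 shift cm [-0.35  1.83 -0.98] after turn [-0.35  1.83 -0.98] turn [-0.005  0.007 -0.001]
```

```bash
python3 -m jog '[[[-0.2,0.6,-0.5],[-0.004,0.005,0],2.5],[[-0.1,0.6,-0.3],[0,0,0],2.5],[[0,0.4,0],[0,0,0],2.5],[[0,0,0],[0,0,0],2.5],[[0,0,0],[0,0,0],2.5]]'; python3 h.py bb 0.046
```

```text
time_s: 7.37
eef_pos: [0.4246, -0.3635, 0.05]
eef_rot: [-0.705, 0.708, -0.024, 0.026]
wrist_force: [-0.4, 0.0, -0.6]
opening: 0.404
bb t 7.37 pos [ 0.4246 -0.3635  0.05  ] F [-0.4  0.  -0.6] op 3.45 
 shift cm [-0.26  0.4  -0.07] after turn [-0.25  0.4  -0.07] turn [0.003 0.003 0.003]
```

```bash
python3 -m jog '[[[-0.2,0.35,0],[0,0,0],2.5],[[0,0,0],[0,0,0],2.5]]'; python3 h.py bb 0.045
```

```text
time_s: 7.53
eef_pos: [0.4226, -0.3638, 0.0467]
eef_rot: [-0.705, 0.708, -0.024, 0.026]
wrist_force: [0.7, -0.3, -1.9]
opening: 0.399
bb t 7.53 pos [ 0.4226 -0.3638  0.0467] F [ 0.7 -0.3 -1.9] op 3.41 
 shift cm [-0.06  0.17 -0.02] after turn [-0.06  0.17 -0.02] turn [0.004 0.003 0.004]
```

```bash
python3 -m jog '[[[0,0.1,0],[0,0,0],2.5],[[0,0,0],[0,0,0],4],[[0,0,0],[0,0,0],6],[[0,0,0],[0,0,0],6],[[0,0,0],[0,0,0],6],[[0,0,0],[0,0,0],6]]'; python3 h.py bb 0.045;  python3 -m jog '[[[0,-1,0],[0,0,0],6],[[0,-2.5,0],[0,0,0],6],[[0,-3,0],[0,0,0],6],[[0,-3,0],[0,0,0],6],[[0,-3,0],[0,0,0],6],[[0,-2,0],[0,0,0],6],[[0,-0.5,0],[0,0,0],6],[[0,0,0],[0,0,0],6]]'; python3 h.py green 0.19
```

```text
time_s: 8.03
eef_pos: [0.423, -0.3648, 0.0468]
eef_rot: [-0.704, 0.709, -0.023, 0.027]
wrist_force: [0.6, -0.1, 0.2]
opening: 0.701
bb t 8.03 pos [ 0.423  -0.3648  0.0468] F [ 0.6 -0.1  0.2] op 5.99 
 shift cm [-0.11  0.17  0.07] after turn [-0.11  0.18  0.07] turn [0.006 0.002 0.005]
time_s: 8.7
eef_pos: [0.4217, -0.3627, 0.2069]
eef_rot: [-0.705, 0.708, -0.023, 0.026]
wrist_force: [0.6, -0.4, -0.0]
opening: 0.703
green t 8.7 pos [ 0.4217 -0.3627  0.2069] F [ 0.6 -0.4 -0. ] op 6.0 
 shift cm [ 6.99  1.6  26.24] after turn [ 6.93  1.69 26.25] turn [0.005 0.003 0.004]
```

```bash
python3 -m jog '[[[0.5,0.1,1.5],[0,0,0],6],[[0.9,0,3.5],[0,0,0],6],[[0.9,0,3.5],[0,0,0],6],[[0.9,0,3.5],[0,0,0],6],[[0.9,0,3.5],[0,0,0],6],[[0.9,0,3.5],[0,0,0],6],[[0.9,0,3.5],[0,0,0],6],[[0.5,0.2,1.7],[0,0,0],6],[[0,0,0],[0,0,0],6],[[0,0,0],[0,0,0],6]]'; python3 h.py green 0.14
```

```text
time_s: 9.53
eef_pos: [0.4997, -0.1143, 0.1903]
eef_rot: [0.707, -0.706, 0.03, -0.023]
wrist_force: [0.9, -0.4, -0.8]
opening: 0.703
green t 9.53 pos [ 0.4997 -0.1143  0.1903] F [ 0.9 -0.4 -0.8] op 6.01 
 shift cm [1.01 5.03 0.9 ] after turn [0.97 5.03 0.9 ] turn [-0.001 -0.002 -0.009]
```

```bash
python3 -m jog '[[[0.5,1,0.5],[0,0,-0.005],5.5],[[0.5,2,0.4],[0,0,-0.003],5.5],[[0,2,0],[0,0,0],5.5],[[0,2.5,0],[0,0,0],5.5],[[0,2.5,0],[0,0,0],5.5],[[0,1.5,0],[0,0,0],5.5],[[0,0.5,0],[0,0,0],5.5],[[0,0,0],[0,0,0],5.5],[[0,0,0],[0,0,0],5.5]]'; python3 h.py green 0.05
```

```text
time_s: 10.28
eef_pos: [0.5056, -0.1141, 0.0608]
eef_rot: [0.707, -0.706, 0.032, -0.027]
wrist_force: [0.3, -0.7, 0.6]
opening: 0.643
green t 10.28 pos [ 0.5056 -0.1141  0.0608] F [ 0.3 -0.7  0.6] op 5.49 
 shift cm [0.38 1.07 0.84] after turn [0.38 1.08 0.84] turn [-0.    -0.01  -0.008]
```

```bash
python3 -m jog '[[[0.25,0.3,0.5],[0,-0.006,-0.005],5.5],[[0.1,0.4,0.3],[0,-0.003,-0.003],5.5],[[0,0.3,0],[0,0,0],5.5],[[0,0,0],[0,0,0],5.5],[[0,0,0],[0,0,0],5.5]]'; python3 h.py green 0.05
```

```text
time_s: 10.7
eef_pos: [0.5128, -0.1077, 0.0536]
eef_rot: [-0.706, 0.707, -0.024, 0.029]
wrist_force: [0.2, -0.1, -0.4]
opening: 0.643
green t 10.7 pos [ 0.5128 -0.1077  0.0536] F [ 0.2 -0.1 -0.4] op 5.49 
 shift cm [-0.29  0.36  0.15] after turn [-0.29  0.36  0.15] turn [ 0.002 -0.001  0.008]
```

```bash
python3 -m jog '[[[-0.25,0.3,0.15],[0,0,0],5.5],[[0,0,0],[0,0,0],5.5],[[0,0,0],[0,0,0],5.5],[[0,0,0],[0,0,0],4.5],[[0,0,0],[0,0,0],2.5],[[0,0,0],[0,0,0],2.5],[[0,0,0],[0,0,0],2.5],[[0,0,0],[0,0,0],2.5],[[0,0,0],[0,0,0],2.5]]'; python3 h.py green 0.05;  python3 -m jog '[[[0,-0.5,0],[0,0,0],2.5],[[0,-1.5,0],[0,0,0],2.5],[[0,-2.5,0],[0,0,0],2.5],[[0,-2.5,0],[0,0,0],2.5],[[0,-2,0],[0,0,0],2.5],[[0,-1,0],[0,0,0],2.5],[[0,0,0],[0,0,0],2.5]]'; python3 h.py bg 0.16
```

```text
time_s: 11.45
eef_pos: [0.511, -0.106, 0.0519]
eef_rot: [-0.705, 0.708, -0.023, 0.029]
wrist_force: [-0.4, 0.1, 0.9]
opening: 0.418
green t 11.45 pos [ 0.511  -0.106   0.0519] F [-0.4  0.1  0.9] op 3.57 
 shift cm [-0.11  0.19 -0.01] after turn [-0.1   0.19 -0.01] turn [ 0.003 -0.     0.01 ]
time_s: 12.03
eef_pos: [0.5076, -0.1046, 0.1546]
eef_rot: [-0.706, 0.707, -0.025, 0.027]
wrist_force: [-0.5, -0.2, -1.4]
opening: 0.419
bg t 12.03 pos [ 0.5076 -0.1046  0.1546] F [-0.5 -0.2 -1.4] op 3.58 
 shift cm [  1.83  -0.52 -25.48] after turn [  1.81  -0.54 -25.48] turn [ 0.001 -0.001  0.003]
```

```bash
python3 -m jog '[[[0.1,-0.3,-1.5],[0,0,0],2.5],[[0.3,0,-3.5],[0,0,0],2.5],[[0.3,0,-3.5],[0,0,0],2.5],[[0.3,0,-3.5],[0,0,0],2.5],[[0.3,0,-3.5],[0,0,0],2.5],[[0.3,0,-3.5],[0,0,0],2.5],[[0.2,0,-3.3],[0,0,0],2.5],[[0,0,-1.5],[0,0,0],2.5],[[0,0,0],[0,0,0],2.5],[[0,0,0],[0,0,0],2.5]]'; python3 h.py bg 0.06
```

```text
time_s: 12.87
eef_pos: [0.504, -0.3492, 0.1457]
eef_rot: [0.71, -0.704, 0.027, -0.023]
wrist_force: [0.5, 0.5, -1.4]
opening: 0.419
bg t 12.87 pos [ 0.504  -0.3492  0.1457] F [ 0.5  0.5 -1.4] op 3.58 
 shift cm [ 0.42  8.56 -1.12] after turn [ 0.38  8.57 -1.05] turn [-0.008  0.003 -0.006]
```

```bash
python3 -m jog '[[[0.2,1.5,-0.7],[-0.006,0.003,-0.004],2.5],[[0.2,2,-0.6],[-0.002,0,0],2.5],[[0,2,-0.2],[0,0,0],2.5],[[0,1.7,-0.2],[0,0,0],2.5],[[0,0.8,-0.2],[0,0,0],2.5],[[0,0,0],[0,0,0],2.5],[[0,0,0],[0,0,0],2.5]]'; python3 h.py bg 0.049
```

```text
time_s: 13.45
eef_pos: [0.507, -0.3571, 0.0598]
eef_rot: [0.709, -0.704, 0.025, -0.022]
wrist_force: [0.2, 0.1, -1.4]
opening: 0.417
bg t 13.45 pos [ 0.507  -0.3571  0.0598] F [ 0.2  0.1 -1.4] op 3.56 
 shift cm [ 0.02  1.08 -0.3 ] after turn [ 0.02  1.08 -0.29] turn [-0.007  0.007 -0.005]
```

```bash
python3 -m jog '[[[0,0.4,-0.2],[-0.004,0.004,-0.003],2.5],[[0,0.4,-0.1],[-0.002,0,0],2.5],[[0,0.3,0],[0,0,0],2.5],[[0,0,0],[0,0,0],2.5],[[0,0,0],[0,0,0],2.5]]'; python3 h.py bg 0.049
```

```text
time_s: 13.87
eef_pos: [0.5089, -0.3599, 0.0515]
eef_rot: [-0.706, 0.708, -0.024, 0.025]
wrist_force: [-0.4, -0.4, -1.0]
opening: 0.415
bg t 13.87 pos [ 0.5089 -0.3599  0.0515] F [-0.4 -0.4 -1. ] op 3.54 
 shift cm [-0.19  0.25 -0.02] after turn [-0.19  0.25 -0.02] turn [0.003 0.005 0.002]
```

```bash
python3 -m jog '[[[0,0.35,0],[0,0,0],2.5],[[0,0,0],[0,0,0],2.5],[[0,0,0],[0,0,0],2.5],[[0,0,0],[0,0,0],4],[[0,0,0],[0,0,0],6],[[0,0,0],[0,0,0],6],[[0,0,0],[0,0,0],6],[[0,0,0],[0,0,0],6]]'; python3 h.py bg 0.045;  python3 -m jog '[[[0,-1,0],[0,0,0],6],[[0,-2.5,0],[0,0,0],6],[[0,-3,0],[0,0,0],6],[[0,-3,0],[0,0,0],6],[[0,-3,0],[0,0,0],6],[[0,-2,0],[0,0,0],6],[[0,-0.5,0],[0,0,0],6],[[0,0,0],[0,0,0],6]]'; python3 h.py amber 0.20
```

```text
time_s: 14.53
eef_pos: [0.51, -0.3616, 0.0499]
eef_rot: [-0.705, 0.709, -0.023, 0.026]
wrist_force: [-0.8, -0.0, 1.0]
opening: 0.703
bg t 14.53 pos [ 0.51   -0.3616  0.0499] F [-0.8 -0.   1. ] op 6.0 
 shift cm [-0.32  0.49  0.14] after turn [-0.31  0.49  0.14] turn [0.006 0.004 0.005]
time_s: 15.2
eef_pos: [0.5085, -0.3597, 0.2097]
eef_rot: [-0.705, 0.708, -0.023, 0.026]
wrist_force: [0.9, -0.0, -0.0]
opening: 0.703
amber t 15.2 pos [ 0.5085 -0.3597  0.2097] F [ 0.9 -0.  -0. ] op 6.01 
 shift cm [-1.49  0.82 32.1 ] after turn [-1.61  0.97 32.09] turn [0.005 0.004 0.003]
```

```bash
python3 -m jog '[[[-0.1,0,1.5],[0,0,0],6],[[-0.2,0,3.8],[0,0,0],6],[[-0.2,0,3.8],[0,0,0],6],[[-0.2,0,3.8],[0,0,0],6],[[-0.2,0,3.8],[0,0,0],6],[[-0.2,0,3.8],[0,0,0],6],[[-0.2,0,3.8],[0,0,0],6],[[-0.2,0,3.8],[0,0,0],6],[[0,0.2,2],[0,0,0],6],[[0,0,0],[0,0,0],6],[[0,0,0],[0,0,0],6]]'; python3 h.py amber 0.14
python3 - <<'E'
from h import *
c=imaging.camera("scene"); t=imaging.camera("top")
cv2.imwrite("pics/p5.png",cv2.resize(np.hstack([t["frame"][110:260,195:400],c["frame"][140:310,205:390][:150]])[:,:,::-1],None,fx=2,fy=2,interpolation=2))
E
```

```text
time_s: 16.12
eef_pos: [0.502, -0.0361, 0.1884]
eef_rot: [0.709, -0.704, 0.033, -0.018]
wrist_force: [-0.2, -0.4, 0.4]
opening: 0.705
amber t 16.12 pos [ 0.502  -0.0361  0.1884] F [-0.2 -0.4  0.4] op 6.02 
 shift cm [ 1.52  4.81 -0.17] after turn [ 1.42  4.84 -0.13] turn [-0.006  0.001 -0.021]
```

View pics/p5.png

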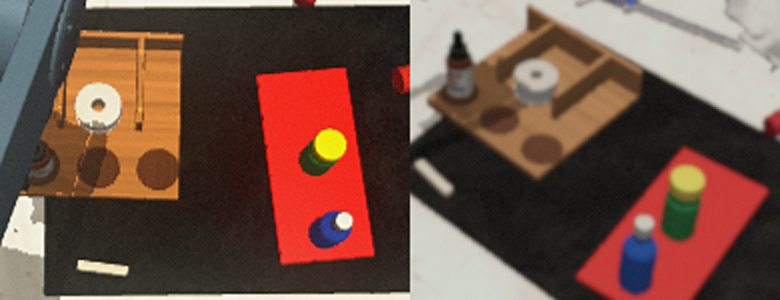

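```bash
python3 -m jog '[[[0.7,0.5,-0.2],[-0.004,0,-0.012],5.5],[[0.6,1.5,-0.2],[-0.002,0,-0.008],5.5],[[0.1,2.5,-0.1],[0,0,0],5.5],[[0,2.5,-0.1],[0,0,0],5.5],[[0,2.5,0],[0,0,0],5.5],[[0,1.5,0],[0,0,0],5.5],[[0,0.5,0],[0,0,0],5.5],[[0,0,0],[0,0,0],5.5],[[0,0,0],[0,0,0],5.5]]'; python3 h.py amber 0.05
```

```text
time_s: 16.97
eef_pos: [0.5208, -0.0592, 0.0672]
eef_rot: [-0.705, 0.708, -0.029, 0.035]
wrist_force: [0.9, 0.7, -0.3]
opening: 0.64
amber t 16.97 pos [ 0.5208 -0.0592  0.0672] F [ 0.9  0.7 -0.3] op 5.46 
 shift cm [-0.69  1.7   2.03] after turn [-0.63  1.72  2.03] turn [ 0.005 -0.019  0.009]
```

```bash
python3 -m jog '[[[-0.3,0,0.8],[0.003,-0.01,0.005],5.5],[[-0.3,0.3,0.7],[0,-0.005,0],5.5],[[0,0.3,0.3],[0,0,0],5.5],[[0,0,0],[0,0,0],5.5],[[0,0,0],[0,0,0],5.5]]'; python3 h.py amber 0.05
```

```text
time_s: 17.38
eef_pos: [0.5191, -0.0405, 0.0646]
eef_rot: [-0.705, 0.708, -0.023, 0.031]
wrist_force: [-0.9, 0.2, -0.3]
opening: 0.645
amber t 17.38 pos [ 0.5191 -0.0405  0.0646] F [-0.9  0.2 -0.3] op 5.51 
 shift cm [-0.34  1.46  0.18] after turn [-0.33  1.46  0.17] turn [ 0.003 -0.003  0.011]
```

```bash
python3 -m jog '[[[-0.3,0.5,0.2],[0,0,0.006],5.5],[[0,0.5,0],[0,0,0],5.5],[[0,0.4,0],[0,0,0],5.5],[[0,0,0],[0,0,0],5.5],[[0,0,0],[0,0,0],5.5]]'; python3 h.py amber 0.05
```

```text
time_s: 17.8
eef_pos: [0.5168, -0.0377, 0.05]
eef_rot: [-0.705, 0.708, -0.024, 0.029]
wrist_force: [-0.0, -0.7, -0.1]
opening: 0.64
amber t 17.8 pos [ 0.5168 -0.0377  0.05  ] F [-0.  -0.7 -0.1] op 5.47 
 shift cm [-0.08  0.   -0.09] after turn [-0.08  0.   -0.09] turn [ 0.004 -0.002  0.006]
```

```bash
python3 -m jog '[[[0,0,0],[0,0,0],4.5],[[0,0,0],[0,0,0],2],[[0,0,0],[0,0,0],2],[[0,0,0],[0,0,0],2],[[0,0,0],[0,0,0],2],[[0,0,0],[0,0,0],2]]'; python3 h.py amber 0.05;  python3 -m jog '[[[0,-0.5,0],[0,0,0],2],[[0,-1.5,0],[0,0,0],2],[[0,-2.5,0],[0,0,0],2],[[0,-2.5,0],[0,0,0],2],[[0,-2,0],[0,0,0],2],[[0,-1,0],[0,0,0],2],[[0,0,0],[0,0,0],2]]'; python3 h.py ba 0.17
```

```text
time_s: 18.3
eef_pos: [0.5168, -0.0381, 0.05]
eef_rot: [-0.705, 0.708, -0.025, 0.029]
wrist_force: [0.9, -0.6, -0.9]
opening: 0.361
amber t 18.3 pos [ 0.5168 -0.0381  0.05  ] F [ 0.9 -0.6 -0.9] op 3.08 
 shift cm [-0.08 -0.01 -0.05] after turn [-0.08 -0.   -0.05] turn [ 0.004 -0.002  0.006]
time_s: 18.88
eef_pos: [0.514, -0.0371, 0.1534]
eef_rot: [-0.706, 0.708, -0.027, 0.027]
wrist_force: [0.0, 0.5, -2.0]
opening: 0.355
ba t 18.88 pos [ 0.514  -0.0371  0.1534] F [ 0.   0.5 -2. ] op 3.03 
 shift cm [ 10.2   -1.58 -31.22] after turn [ 10.12  -1.66 -31.24] turn [ 0.003 -0.002  0.   ]
```

```bash
python3 -m jog '[[[0.6,-0.5,-1.5],[0,0,0],2],[[1.2,-0.3,-3.5],[0,0,0],2],[[1.2,-0.2,-3.5],[0,0,0],2],[[1.2,-0.2,-3.5],[0,0,0],2],[[1.2,-0.2,-3.5],[0,0,0],2],[[1.2,0,-3.5],[0,0,0],2],[[1.2,0,-3.5],[0,0,0],2],[[1,0,-3.2],[0,0,0],2],[[0.7,0,-2],[0,0,0],2],[[0,0,0],[0,0,0],2],[[0,0,0],[0,0,0],2]]'; python3 h.py ba 0.065
```

```text
time_s: 19.8
eef_pos: [0.5855, -0.33, 0.1531]
eef_rot: [0.709, -0.705, 0.03, -0.021]
wrist_force: [-0.4, 0.3, -1.7]
opening: 0.353
ba t 19.8 pos [ 0.5855 -0.33    0.1531] F [-0.4  0.3 -1.7] op 3.02 
 shift cm [ 0.94  8.79 -2.59] after turn [ 0.84  8.81 -2.55] turn [-0.005  0.001 -0.012]
```

```bash
python3 -m jog '[[[0.4,1,-1],[-0.003,0,-0.008],2],[[0.3,2,-1],[-0.002,0,-0.004],2],[[0.1,2,-0.4],[0,0,0],2],[[0,2,-0.2],[0,0,0],2],[[0,0.8,-0.2],[0,0,0],2],[[0,0,0],[0,0,0],2],[[0,0,0],[0,0,0],2]]'; python3 h.py ba 0.047
```

```text
time_s: 20.38
eef_pos: [0.59, -0.3535, 0.0648]
eef_rot: [0.708, -0.705, 0.025, -0.023]
wrist_force: [-0.4, 0.7, -1.3]
opening: 0.359
ba t 20.38 pos [ 0.59   -0.3535  0.0648] F [-0.4  0.7 -1.3] op 3.06 
 shift cm [ 0.22  1.78 -0.24] after turn [ 0.22  1.78 -0.23] turn [-0.004  0.006 -0.003]
```

```bash
python3 -m jog '[[[0.1,0.5,-0.1],[-0.003,0.003,-0.002],2],[[0,0.5,-0.1],[0,0,0],2],[[0,0.4,0],[0,0,0],2],[[0,0.2,0],[0,0,0],2],[[0,0,0],[0,0,0],2],[[0,0,0],[0,0,0],2]]'; python3 h.py ba 0.047
```

```text
time_s: 20.88
eef_pos: [0.5935, -0.3556, 0.0516]
eef_rot: [-0.706, 0.708, -0.023, 0.026]
wrist_force: [-1.0, 0.3, -0.8]
opening: 0.355
ba t 20.88 pos [ 0.5935 -0.3556  0.0516] F [-1.   0.3 -0.8] op 3.03 
 shift cm [-0.14  0.46 -0.05] after turn [-0.14  0.46 -0.05] turn [0.003 0.005 0.004]
```

```bash
python3 -m jog '[[[0,0.35,0],[0,0,0],2],[[0,0,0],[0,0,0],2],[[0,0.1,0],[0,0,0],2],[[0,0,0],[0,0,0],2],[[0,0,0],[0,0,0],4],[[0,0,0],[0,0,0],6],[[0,0,0],[0,0,0],6],[[0,0,0],[0,0,0],6],[[0,0,0],[0,0,0],6]]'; python3 h.py ba 0.045;  python3 -m jog '[[[0,-1,0],[0,0,0],6],[[0,-2.5,0],[0,0,0],6],[[0,-3,0],[0,0,0],6],[[0,-3,0],[0,0,0],6],[[0,-3,0],[0,0,0],6],[[0,-2,0],[0,0,0],8],[[0,-0.5,0],[0,0,0],8],[[0,0,0],[0,0,0],8]]'; python3 h.py reel 0.20
```

```text
time_s: 21.63
eef_pos: [0.5947, -0.3568, 0.049]
eef_rot: [-0.705, 0.709, -0.022, 0.027]
wrist_force: [-0.1, -0.4, 0.1]
opening: 0.704
ba t 21.63 pos [ 0.5947 -0.3568  0.049 ] F [-0.1 -0.4  0.1] op 6.01 
 shift cm [-0.27  0.39  0.07] after turn [-0.27  0.4   0.06] turn [0.005 0.005 0.007]
time_s: 22.3
eef_pos: [0.5927, -0.3552, 0.2085]
eef_rot: [-0.705, 0.708, -0.022, 0.026]
wrist_force: [0.7, 0.9, -0.2]
opening: 0.938
reel t 22.3 pos [ 0.5927 -0.3552  0.2085] F [ 0.7  0.9 -0.2] op 8.01 
 shift cm [-3.04  0.73 24.37] after turn [-3.16  0.85 24.35] turn [0.004 0.005 0.006]
```

```bash
python3 -m jog '[[[-0.2,0,1.5],[0,0,0],8],[[-0.4,0,3.5],[0,0,0],8],[[-0.4,0,3.5],[0,0,0],8],[[-0.4,0,3.5],[0,0,0],8],[[-0.4,0,3.5],[0,0,0],8],[[-0.4,0,3.5],[0,0,0],8],[[-0.2,0,2],[0,0,0],8],[[0,0,0],[0,0,0],8],[[0,0,0],[0,0,0],8]]'; python3 h.py reel 0.12
python3 - <<'E'
from h import *
c=imaging.camera("scene"); t=imaging.camera("top")
a=np.hstack([t["frame"][110:260,195:400],c["frame"][120:310,205:390][:150]])
cv2.imwrite("pics/p6.png",cv2.resize(a[:,:,::-1],None,fx=2,fy=2,interpolation=2))
H=hsv(c)
b,ce,st=blob((H[...,1]<70)&(H[...,2]>140),proj(c,[.579,-.11,.044])[0],18)
print(ce,st,ray(c,ce,.044),ray(c,[st[0]+st[2]/2,st[1]+st[3]/2],.034))
E
```

```text
time_s: 23.05
eef_pos: [0.5733, -0.1274, 0.1922]
eef_rot: [0.709, -0.704, 0.03, -0.02]
wrist_force: [0.5, -0.2, -0.1]
opening: 0.935
reel t 23.05 pos [ 0.5733 -0.1274  0.1922] F [ 0.5 -0.2 -0.1] op 7.98 
 shift cm [0.54 7.22 1.74] after turn [0.44 7.22 1.78] turn [-0.006  0.003 -0.014]
[260.33333333 177.65277778] [257 171   8  13  72] [[ 0.56464948 -0.09732505  0.044     ]] [[ 0.57465179 -0.09149822  0.034     ]]
```

View pics/p6.png

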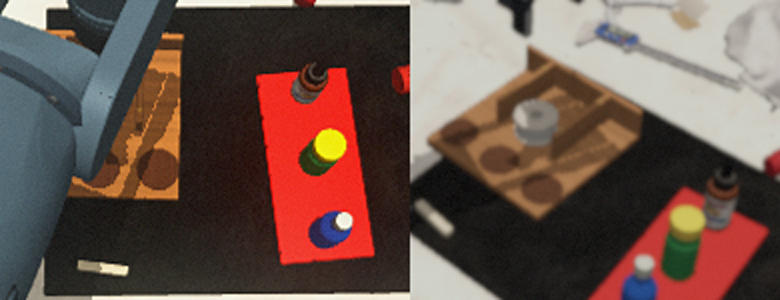

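```bash
python3 -m jog '[[[0.3,1,0.9],[-0.004,0.002,-0.008],8],[[0.2,2,0.8],[-0.002,0,-0.005],8],[[0,2,0],[0,0,0],8],[[0,1.5,0],[0,0,0],8],[[0,0.5,0],[0,0,0],8],[[0,0,0],[0,0,0],8],[[0,0,0],[0,0,0],8]]'; python3 h.py reel 0.06
```

```text
time_s: 23.73
eef_pos: [0.5805, -0.1211, 0.1187]
eef_rot: [-0.705, 0.708, -0.03, 0.031]
wrist_force: [-0.6, 0.3, 0.7]
opening: 0.938
reel t 23.73 pos [ 0.5805 -0.1211  0.1187] F [-0.6  0.3  0.7] op 8.01 
 shift cm [-0.25  5.87  1.11] after turn [-0.23  5.87  1.09] turn [ 0.003 -0.012  0.001]
```

```bash
python3 -m jog '[[[-0.1,1,0.6],[0.002,-0.008,0],8],[[0,1.5,0.4],[0,-0.004,0],8],[[0,1.5,0],[0,0,0],8],[[0,1.1,0],[0,0,0],8],[[0,0.4,0],[0,0,0],8],[[0,0,0],[0,0,0],8],[[0,0,0],[0,0,0],8]]'; python3 h.py reel 0.03
```

```text
time_s: 24.32
eef_pos: [0.5841, -0.1133, 0.0651]
eef_rot: [-0.705, 0.708, -0.023, 0.03]
wrist_force: [-0.2, -0.3, -0.2]
opening: 0.939
reel t 24.32 pos [ 0.5841 -0.1133  0.0651] F [-0.2 -0.3 -0.2] op 8.02 
 shift cm [-0.57  3.5   0.3 ] after turn [-0.53  3.51  0.29] turn [ 0.003 -0.001  0.01 ]
```

```bash
python3 -m jog '[[[-0.5,0,0.2],[0.002,0,0.007],8],[[0,0.7,0],[0,0,0],8],[[0,0.9,0],[0,0,0],8],[[0,0.9,0],[0,0,0],8],[[0,0.5,0],[0,0,0],8],[[0,0,0],[0,0,0],8],[[0,0,0],[0,0,0],8]]'; python3 h.py reel 0.019
```

```text
time_s: 24.9
eef_pos: [0.5805, -0.1114, 0.0343]
eef_rot: [-0.706, 0.708, -0.024, 0.028]
wrist_force: [0.1, 0.0, 0.1]
opening: 0.937
reel t 24.9 pos [ 0.5805 -0.1114  0.0343] F [0.1 0.  0.1] op 8.0 
 shift cm [-0.17  1.53  0.13] after turn [-0.16  1.53  0.12] turn [ 0.002 -0.001  0.006]
```

```bash
python3 -m jog '[[[-0.1,0.5,0.1],[0,0,0.004],8],[[0,0.5,0],[0,0,0],8],[[0,0.4,0],[0,0,0],8],[[0,0.2,0],[0,0,0],8],[[0,0,0],[0,0,0],8]]'; python3 h.py reel 0.015
python3 - <<'E'
from h import *
c=imaging.camera("scene"); 
cv2.imwrite("pics/p7.png",cv2.resize(c["frame"][130:230,205:330][:,:,::-1],None,fx=5,fy=5,interpolation=2))
E
```

```text
time_s: 25.32
eef_pos: [0.5797, -0.1103, 0.0166]
eef_rot: [-0.706, 0.708, -0.026, 0.027]
wrist_force: [-0.6, 1.1, -1.0]
opening: 0.936
reel t 25.32 pos [ 0.5797 -0.1103  0.0166] F [-0.6  1.1 -1. ] op 7.99 
 shift cm [-0.07  0.16  0.02] after turn [-0.07  0.16  0.02] turn [ 0.003 -0.001  0.002]
```

View pics/p7.png

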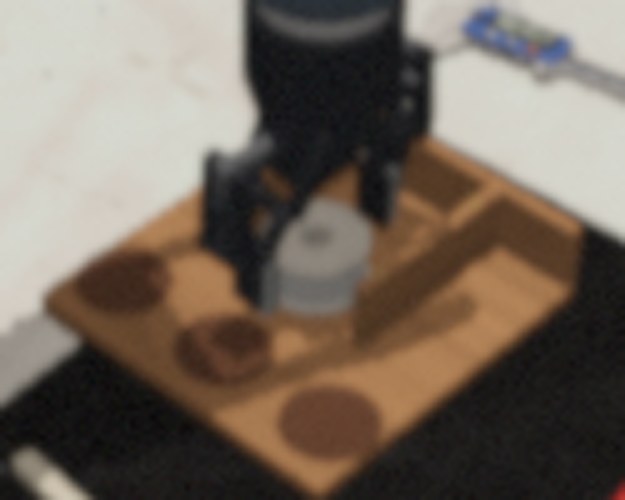

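```bash
python3 -m jog '[[[0,0,0],[0,0,0],6.5],[[0,0,0],[0,0,0],4.5],[[0,0,0],[0,0,0],4.5],[[0,0,0],[0,0,0],4.5],[[0,0,0],[0,0,0],4.5],[[0,0,0],[0,0,0],4.5]]'; python3 h.py reel 0.05;  python3 -m jog '[[[0,-0.5,0],[0,0,0],4.5],[[0,-1,0],[0,0,0],4.5],[[0,-2,0],[0,0,0],4.5],[[0,-2.5,0],[0,0,0],4.5],[[0,-2.5,0],[0,0,0],4.5],[[0,-2.5,0],[0,0,0],4.5],[[0,-1,0],[0,0,0],4.5],[[0,0,0],[0,0,0],4.5]]'; python3 h.py cork 0.13
```

```text
time_s: 25.87
eef_pos: [0.5803, -0.1105, 0.0178]
eef_rot: [-0.706, 0.708, -0.025, 0.027]
wrist_force: [0.2, 0.4, -1.3]
opening: 0.612
reel t 25.87 pos [ 0.5803 -0.1105  0.0178] F [ 0.2  0.4 -1.3] op 5.23 
 shift cm [-0.12 -3.22  0.03] after turn [-0.13 -3.22  0.04] turn [ 0.003 -0.001  0.003]
time_s: 26.53
eef_pos: [0.5779, -0.1093, 0.1447]
eef_rot: [-0.706, 0.707, -0.027, 0.026]
wrist_force: [1.2, -0.0, -1.9]
opening: 0.61
cork t 26.53 pos [ 0.5779 -0.1093  0.1447] F [ 1.2 -0.  -1.9] op 5.21 
 shift cm [-10.5    1.44  26.27] after turn [-10.47   1.47  26.28] turn [ 0.002 -0.001 -0.001]
```

```bash
python3 -m jog '[[[-0.6,0,1.5],[0,0,0],4.5],[[-1.5,0,3.7],[0,0,0],4.5],[[-1.5,0,3.7],[0,0,0],4.5],[[-1.5,0,3.7],[0,0,0],4.5],[[-1.5,0,3.7],[0,0,0],4.5],[[-1.5,0,3.7],[0,0,0],4.5],[[-1.4,0,3.5],[0,0,0],4.5],[[-0.5,0,1.5],[0,0,0],4.5],[[0,0,0],[0,0,0],4.5],[[0,0,0],[0,0,0],4.5]]'; python3 h.py cork 0.05
```

```text
time_s: 27.37
eef_pos: [0.4829, 0.1601, 0.1325]
eef_rot: [-0.706, 0.707, -0.033, 0.022]
wrist_force: [-0.3, -0.5, -2.2]
opening: 0.618
cork t 27.37 pos [0.4829 0.1601 0.1325] F [-0.3 -0.5 -2.2] op 5.28 
 shift cm [1.11 8.23 0.14] after turn [0.98 8.25 0.12] turn [ 0.003 -0.005 -0.016]
```

```bash
python3 -m jog '[[[0.5,1,0],[0.002,-0.003,-0.01],4.5],[[0.3,2,0],[0,0,-0.005],4.5],[[0,2,0],[0,0,0],4.5],[[0,2,0],[0,0,0],4.5],[[0,0.9,0],[0,0,0],4.5],[[0,0,0],[0,0,0],4.5],[[0,0,0],[0,0,0],4.5]]'; python3 h.py cork 0.014
```

```text
time_s: 27.95
eef_pos: [0.4893, 0.1548, 0.0468]
eef_rot: [-0.706, 0.707, -0.03, 0.026]
wrist_force: [0.3, -0.8, -1.8]
opening: 0.614
cork t 27.95 pos [0.4893 0.1548 0.0468] F [ 0.3 -0.8 -1.8] op 5.24 
 shift cm [0.32 3.28 0.6 ] after turn [0.3  3.28 0.59] turn [ 0.003 -0.006 -0.005]
```

```bash
python3 -m jog '[[[0.2,0.7,0.3],[0.002,-0.004,-0.003],4.5],[[0,0.8,0.2],[0,0,0],4.5],[[0,0.8,0],[0,0,0],4.5],[[0,0.5,0],[0,0,0],4.5],[[0,0,0],[0,0,0],4.5],[[0,0,0],[0,0,0],4.5]]'; python3 h.py cork 0.014
```

```text
time_s: 28.45
eef_pos: [0.4947, 0.1595, 0.0189]
eef_rot: [0.707, -0.707, 0.026, -0.028]
wrist_force: [0.7, 0.1, -1.4]
opening: 0.615
cork t 28.45 pos [0.4947 0.1595 0.0189] F [ 0.7  0.1 -1.4] op 5.25 
 shift cm [-0.21  0.49  0.08] after turn [-0.21  0.49  0.08] turn [-0.    -0.003  0.003]
```

```bash
python3 -m jog '[[[-0.2,0.35,0.05],[0,0,0],4.5],[[0,0,0],[0,0,0],4.5],[[0,0.1,0],[0,0,0],4.5],[[0,0,0],[0,0,0],4.5]]'; python3 h.py cork 0.014
```

```text
time_s: 28.78
eef_pos: [0.493, 0.1605, 0.0146]
eef_rot: [0.707, -0.706, 0.025, -0.028]
wrist_force: [0.3, -0.2, -2.3]
opening: 0.613
cork t 28.78 pos [0.493  0.1605 0.0146] F [ 0.3 -0.2 -2.3] op 5.23 
 shift cm [-0.03  0.06 -0.  ] after turn [-0.03  0.06 -0.  ] turn [-0.    -0.002  0.004]
```

```bash
python3 -m jog '[[[0,0,0],[0,0,0],6],[[0,0,0],[0,0,0],8],[[0,0,0],[0,0,0],8],[[0,0,0],[0,0,0],8],[[0,0,0],[0,0,0],8],[[0,-1,0],[0,0,0],8],[[0,-2.5,0],[0,0,0],8],[[0,-3.5,0],[0,0,0],8],[[0,-4,0],[0,0,0],8],[[0,-4,0],[0,0,0],8],[[0,-3.5,0],[0,0,0],8],[[0,-1,0],[0,0,0],8]]'; python3 -m jog '[[[0.5,0,-2],[0,0,0],6],[[0.5,0,-3.5],[0,0,0],6],[[0.5,0,-4],[0,0,0],6],[[0.5,0,-4],[0,0,0],6],[[0.5,0,-4],[0,0,0],6],[[0.5,0,-4],[0,0,0],6],[[0.5,0,-2],[0,0,0],6],[[0,0,0],[0,0,0],6]]';python3 h.py ba 0.20
python3 - <<'E'
from h import *
np.set_printoptions(precision=4,suppress=True)
c=imaging.camera("scene"); t=imaging.camera("top")
cv2.imwrite("pics/p8.png",cv2.resize(np.hstack([t["frame"][110:270,100:250],c["frame"][110:270,140:360]])[:,:,::-1],None,fx=2.1,fy=2.1,interpolation=2))
for n,k in (("top",t),("scene",c)):
    H=hsv(k); p=proj(k,[.4927,.1605,.04])[0]
    b,ce,st=blob((H[...,1]<45)&(H[...,2]>110),p,14)
    P=pts(k); m=(np.hypot(P[...,0]-.4927,P[...,1]-.1605)<.045)&(P[...,2]>.033)&(P[...,2]<.045); q=P[m]
    print(n,ce,st[4],ray(k,ce,.04),len(q),q.min(0),q.max(0),cv2.minEnclosingCircle(q[:,:2].astype(np.float32)))
E
```

```text
time_s: 29.78
eef_pos: [0.4893, 0.1601, 0.2195]
eef_rot: [-0.706, 0.707, -0.027, 0.026]
wrist_force: [0.8, 0.8, 1.3]
opening: 0.934
time_s: 30.45
eef_pos: [0.5111, -0.0847, 0.2363]
eef_rot: [-0.706, 0.707, -0.016, 0.032]
wrist_force: [-0.2, 0.3, -0.7]
opening: 0.701
ba t 30.45 pos [ 0.5111 -0.0847  0.2363] F [-0.2  0.3 -0.7] op 5.99 
 shift cm [  9.81   3.88 -26.52] after turn [ 10.06   3.63 -26.47] turn [0.001 0.006 0.023]Traceback (most recent call last):
  File "<stdin>", line 7, in <module>
  File "h.py", line 16, in blob
    n,l,s,ce=cv2.connectedComponentsWithStats(m); i=1+np.argmax(s[1:,4]); return l==i,ce[i],s[i]
                                                      ~~~~~~~~~^^^^^^^^^
    return _wrapfunc(a, 'argmax', axis=axis, out=out, **kwds)
    return bound(*args, **kwds)
ValueError: attempt to get argmax of an empty sequence
```

View pics/p8.png

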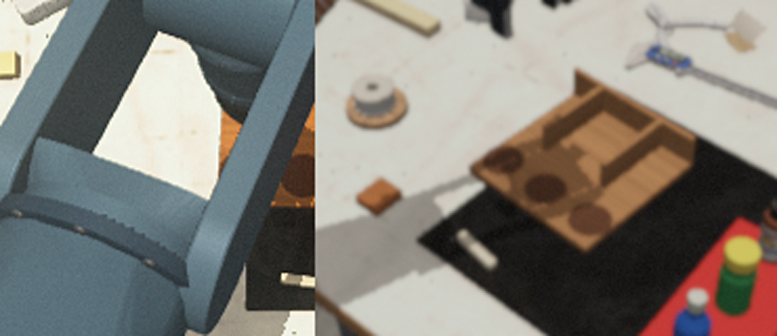

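```bash
sed -i 's/^   "bb".*/   "bb":(.423,-.3645),"bg":(.510,-.361),"ba":(.5945,-.3566),"cork":(.4927,.1605)}/; s/^W={.*/W={"blue":(.506,-.1762),"green":(.5105,-.106),"amber":(.5165,-.0383),"reel":(.579,-.110),/' h.py
python3 -m jog '[[[0.5,0.3,-2],[0,0.003,0.01],6],[[1.2,0.3,-3.2],[0,0,0.01],6],[[1.2,0.3,-3.2],[0,0,0],6],[[1.2,0.3,-3.2],[0,0,0],6],[[1.2,0.3,-3.2],[0,0,0],6],[[1.2,0.3,-3.2],[0,0,0],6],[[1.2,0.3,-3.2],[0,0,0],6],[[0.8,0,-1.8],[0,0,0],6],[[0,0,0],[0,0,0],6],[[0,0,0],[0,0,0],6]]'; python3 h.py ba 0.14
python3 - <<'E'
from h import *
np.set_printoptions(precision=4,suppress=True)
c=imaging.camera("scene"); t=imaging.camera("top")
cv2.imwrite("pics/p9.png",cv2.resize(np.hstack([t["frame"][110:270,100:250],t["frame"][110:270,300:420]])[:,:,::-1],None,fx=2.5,fy=2.5,interpolation=2))
for n,k in (("top",t),("scene",c)):
    P=pts(k); m=(np.hypot(P[...,0]-.4927,P[...,1]-.1605)<.045)&(P[...,2]>.034)&(P[...,2]<.05); q=P[m]
    print(n,len(q),cv2.minEnclosingCircle(q[:,:2].astype(np.float32)),np.median(q[:,2]))
E
```

```text
time_s: 31.38
eef_pos: [0.5869, -0.3056, 0.2154]
eef_rot: [0.71, -0.704, 0.016, -0.017]
wrist_force: [0.6, 0.5, 0.6]
opening: 0.699
ba t 31.38 pos [ 0.5869 -0.3056  0.2154] F [0.6 0.5 0.6] op 5.97 
 shift cm [ 0.99  7.5  -5.12] after turn [ 1.13  7.54 -5.03] turn [-0.008  0.026  0.001]
top 421 ((0.4925045669078827, 0.1616700440645218), 0.028078312054276466) 0.04040550122806193
scene 223 ((0.4930335283279419, 0.16184255480766296), 0.030128350481390953) 0.0389184986901976
```

View pics/p9.png

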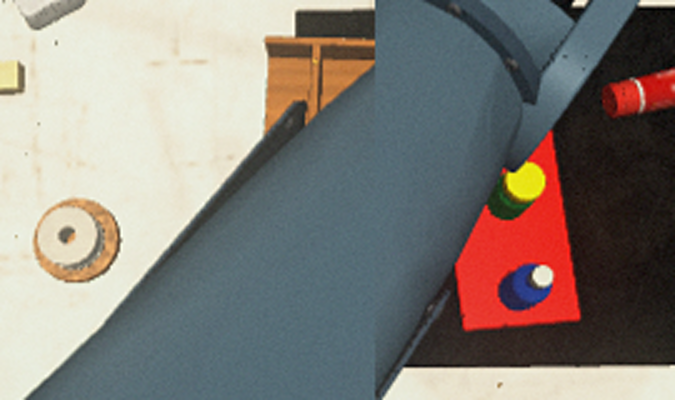

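```bash
python3 -m jog '[[[0.4,1,-2],[-0.004,0.015,0],6],[[0.4,1.5,-2],[-0.002,0.006,0],6],[[0.1,1.5,-0.5],[0,0,0],6],[[0,1.5,0],[0,0,0],6],[[0,1,0],[0,0,0],6],[[0,0,0],[0,0,0],6],[[0,0,0],[0,0,0],6]]'; python3 h.py ba 0.09
```

```text
time_s: 32.07
eef_pos: [0.5957, -0.3381, 0.1505]
eef_rot: [0.708, -0.706, 0.019, -0.02]
wrist_force: [0.4, -0.7, -0.4]
opening: 0.702
ba t 32.07 pos [ 0.5957 -0.3381  0.1505] F [ 0.4 -0.7 -0.4] op 6.0 
 shift cm [-0.03  6.05 -1.87] after turn [ 0.02  6.05 -1.85] turn [-0.004  0.018  0.002]
```

```bash
python3 -m jog '[[[0,1,-1],[-0.002,0.012,0],6],[[0,1.5,-0.8],[-0.002,0.006,0],6],[[0,1.5,-0.2],[0,0,0],6],[[0,1.5,0],[0,0,0],6],[[0,0.7,0],[0,0,0],6],[[0,0,0],[0,0,0],6],[[0,0,0],[0,0,0],6]]'; python3 h.py ba 0.049
```

```text
time_s: 32.65
eef_pos: [0.5957, -0.3611, 0.0858]
eef_rot: [-0.705, 0.708, -0.025, 0.029]
wrist_force: [0.4, 1.4, -0.0]
opening: 0.696
ba t 32.65 pos [ 0.5957 -0.3611  0.0858] F [ 0.4  1.4 -0. ] op 5.94 
 shift cm [-0.17  3.68  0.45] after turn [-0.15  3.68  0.44] turn [ 0.004 -0.002  0.006]
```

```bash
python3 -m jog '[[[-0.1,0.7,0.4],[0.003,0,0.004],6],[[0,1,0],[0,0,0],6],[[0,1,0],[0,0,0],6],[[0,0.7,0],[0,0,0],6],[[0,0.2,0],[0,0,0],6],[[0,0,0],[0,0,0],6],[[0,0,0],[0,0,0],6]]'; python3 h.py ba 0.049
```

```text
time_s: 33.23
eef_pos: [0.5961, -0.3574, 0.0478]
eef_rot: [-0.706, 0.708, -0.025, 0.028]
wrist_force: [-0.5, 0.6, 0.5]
opening: 0.702
ba t 33.23 pos [ 0.5961 -0.3574  0.0478] F [-0.5  0.6  0.5] op 5.99 
 shift cm [-0.16 -0.12  0.07] after turn [-0.16 -0.12  0.07] turn [ 0.003 -0.002  0.004]
```

```bash
python3 -m jog '[[[-0.15,0,0.05],[0,0,0],5],[[0,0,0],[0,0,0],4],[[0,0,0],[0,0,0],2],[[0,0,0],[0,0,0],2],[[0,0,0],[0,0,0],2],[[0,0,0],[0,0,0],2]]'; python3 h.py ba 0.049;  python3 -m jog '[[[0,-0.5,0],[0,0,0],2],[[0,-1.5,0],[0,0,0],2],[[0,-2.5,0],[0,0,0],2],[[0,-2.5,0],[0,0,0],2],[[0,-2.5,0],[0,0,0],2],[[0,-1.5,0],[0,0,0],2],[[0,0,0],[0,0,0],2]]'; python3 h.py amber 0.16
```

```text
time_s: 33.73
eef_pos: [0.5954, -0.3575, 0.0497]
eef_rot: [-0.705, 0.708, -0.024, 0.029]
wrist_force: [0.4, 1.0, -0.3]
opening: 0.356
ba t 33.73 pos [ 0.5954 -0.3575  0.0497] F [ 0.4  1.  -0.3] op 3.04 
 shift cm [-0.1   0.07  0.09] after turn [-0.09  0.07  0.09] turn [ 0.004 -0.002  0.006]
time_s: 34.32
eef_pos: [0.5936, -0.3561, 0.1678]
eef_rot: [-0.706, 0.707, -0.025, 0.028]
wrist_force: [0.2, -1.6, -0.2]
opening: 0.355
amber t 34.32 pos [ 0.5936 -0.3561  0.1678] F [ 0.2 -1.6 -0.2] op 3.04 
 shift cm [-10.08   0.68  31.11] after turn [-10.02   0.78  31.13] turn [ 0.002 -0.002  0.003]
```

```bash
python3 -m jog '[[[-0.5,0,1.5],[0,0,0],2],[[-1.1,0,3.5],[0,0,0],2],[[-1.1,0,3.5],[0,0,0],2],[[-1.1,0,3.5],[0,0,0],2],[[-1.1,0,3.5],[0,0,0],2],[[-1.1,0,3.5],[0,0,0],2],[[-1.1,0,3.5],[0,0,0],2],[[-1.1,0,3.5],[0,0,0],2],[[-0.7,0,2],[0,0,0],2],[[0,0,0],[0,0,0],2],[[0,0,0],[0,0,0],2]]'; python3 h.py amber 0.08
```

```text
time_s: 35.23
eef_pos: [0.5207, -0.0604, 0.1669]
eef_rot: [-0.704, 0.709, -0.025, 0.031]
wrist_force: [-0.2, 0.0, 0.3]
opening: 0.354
amber t 35.23 pos [ 0.5207 -0.0604  0.1669] F [-0.2  0.   0.3] op 3.02 
 shift cm [-0.66  8.67  2.23] after turn [-0.58  8.69  2.17] turn [ 0.007 -0.006  0.008]
```

```bash
python3 -m jog '[[[-0.3,0.5,1],[0.004,-0.004,0.005],2],[[-0.2,1.5,0.9],[0.002,0,0.003],2],[[0,2,0],[0,0,0],2],[[0,2,0],[0,0,0],2],[[0,1.5,0],[0,0,0],2],[[0,0.5,0],[0,0,0],2],[[0,0,0],[0,0,0],2],[[0,0,0],[0,0,0],2]]'; python3 h.py amber 0.054
```

```text
time_s: 35.9
eef_pos: [0.5195, -0.0444, 0.0832]
eef_rot: [-0.706, 0.707, -0.028, 0.03]
wrist_force: [0.3, -1.1, -1.2]
opening: 0.359
amber t 35.9 pos [ 0.5195 -0.0444  0.0832] F [ 0.3 -1.1 -1.2] op 3.07 
 shift cm [-0.35  2.92  0.58] after turn [-0.34  2.92  0.58] turn [ 0.001 -0.009  0.002]
```

```bash
python3 -m jog '[[[-0.2,0.5,0.4],[0,-0.005,0],2],[[-0.1,0.7,0.2],[0,-0.003,0],2],[[0,0.7,0],[0,0,0],2],[[0,0.4,0],[0,0,0],2],[[0,0,0],[0,0,0],2],[[0,0,0],[0,0,0],2]]'; python3 h.py amber 0.054
```

```text
time_s: 36.4
eef_pos: [0.5192, -0.0388, 0.0609]
eef_rot: [-0.706, 0.707, -0.024, 0.029]
wrist_force: [-0.1, -0.6, -1.5]
opening: 0.355
amber t 36.4 pos [ 0.5192 -0.0388  0.0609] F [-0.1 -0.6 -1.5] op 3.03 
 shift cm [-0.28  0.68  0.03] after turn [-0.27  0.69  0.03] turn [ 0.002 -0.001  0.007]
```

```bash
python3 -m jog '[[[-0.25,0.3,0],[0,0,0.005],2],[[0,0.3,0],[0,0,0],2],[[0,0,0],[0,0,0],2],[[0,0,0],[0,0,0],2]]'; python3 h.py amber 0.054
```

```text
time_s: 36.73
eef_pos: [0.517, -0.0387, 0.0548]
eef_rot: [-0.706, 0.707, -0.025, 0.027]
wrist_force: [0.0, -0.6, -1.0]
opening: 0.357
amber t 36.73 pos [ 0.517  -0.0387  0.0548] F [ 0.  -0.6 -1. ] op 3.05 
 shift cm [-0.05  0.08  0.04] after turn [-0.05  0.08  0.04] turn [ 0.002 -0.001  0.003]
```

```bash
python3 -m jog '[[[0,0.1,0],[0,0,0],2],[[0,0,0],[0,0,0],2],[[0,0,0],[0,0,0],3.8],[[0,0,0],[0,0,0],5],[[0,0,0],[0,0,0],6],[[0,0,0],[0,0,0],6],[[0,0,0],[0,0,0],6]]'; python3 h.py amber 0.054;  python3 -m jog '[[[0,-1,0],[0,0,0],6],[[0,-2.5,0],[0,0,0],6],[[0,-3,0],[0,0,0],6],[[0,-3,0],[0,0,0],6],[[0,-3,0],[0,0,0],6],[[0,-2,0],[0,0,0],6],[[0,-0.5,0],[0,0,0],6],[[0,0,0],[0,0,0],6]]'; python3 h.py bg 0.20
```

```text
time_s: 37.32
eef_pos: [0.5181, -0.0391, 0.0548]
eef_rot: [-0.706, 0.708, -0.024, 0.028]
wrist_force: [0.8, 0.3, 0.4]
opening: 0.704
amber t 37.32 pos [ 0.5181 -0.0391  0.0548] F [0.8 0.3 0.4] op 6.01 
 shift cm [-0.16  0.08  0.07] after turn [-0.16  0.08  0.07] turn [ 0.003 -0.001  0.005]
time_s: 37.98
eef_pos: [0.5159, -0.0382, 0.2149]
eef_rot: [-0.706, 0.708, -0.025, 0.027]
wrist_force: [0.6, 0.3, -0.9]
opening: 0.706
bg t 37.98 pos [ 0.5159 -0.0382  0.2149] F [ 0.6  0.3 -0.9] op 6.03 
 shift cm [  1.79   1.58 -32.24] after turn [  1.78   1.49 -32.24] turn [ 0.002 -0.001  0.004]
```

```bash
python3 -m jog '[[[0.1,0,-1.5],[0,0,0],6],[[0.3,0,-3.7],[0,0,0],6],[[0.3,0,-3.7],[0,0,0],6],[[0.3,0,-3.7],[0,0,0],6],[[0.3,0,-3.7],[0,0,0],6],[[0.3,0,-3.7],[0,0,0],6],[[0.3,0,-3.7],[0,0,0],6],[[0.3,0,-3.7],[0,0,0],6],[[0,0,-2.5],[0,0,0],6],[[0,0,0],[0,0,0],6],[[0,0,0],[0,0,0],6]]'; python3 h.py bg 0.12
python3 - <<'E'
from h import *
c=imaging.camera("scene")
cv2.imwrite("pics/p10.png",cv2.resize(c["frame"][130:310,150:400][:,:,::-1],None,fx=3,fy=3,interpolation=2))
E
```

```text
time_s: 38.9
eef_pos: [0.5095, -0.3461, 0.198]
eef_rot: [0.711, -0.703, 0.029, -0.021]
wrist_force: [-0.7, 0.6, 0.2]
opening: 0.705
bg t 38.9 pos [ 0.5095 -0.3461  0.198 ] F [-0.7  0.6  0.2] op 6.02 
 shift cm [ 0.24  7.78 -1.57] after turn [ 0.16  7.8  -1.49] turn [-0.01   0.004 -0.012]
```

View pics/p10.png

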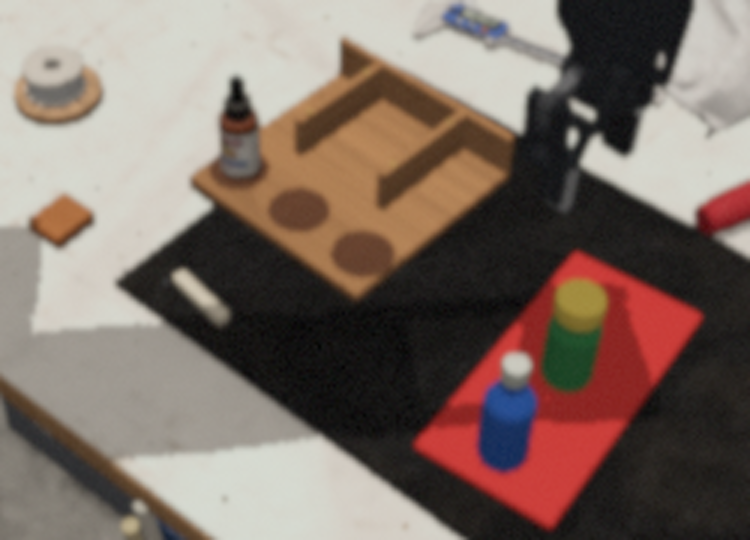

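Amber stands upright on its spot; the reel sits on the cork, and the others are upright. Next is the jar.

```bash
python3 -m jog '[[[0.1,1,-0.8],[-0.006,0.003,-0.008],6],[[0.1,2,-0.7],[-0.004,0,-0.004],6],[[0,2.2,-0.2],[0,0,0],6],[[0,2.2,-0.2],[0,0,0],6],[[0,1.5,0],[0,0,0],6],[[0,0.5,0],[0,0,0],6],[[0,0,0],[0,0,0],6],[[0,0,0],[0,0,0],6]]'; python3 h.py bg 0.05
```

```text
time_s: 39.62
eef_pos: [0.5108, -0.352, 0.097]
eef_rot: [0.709, -0.705, 0.023, -0.021]
wrist_force: [0.6, 0.3, -0.7]
opening: 0.699
bg t 39.62 pos [ 0.5108 -0.352   0.097 ] F [ 0.6  0.3 -0.7] op 5.97 
 shift cm [-0.01  4.69 -0.93] after turn [-0.02  4.7  -0.9 ] turn [-0.006  0.012 -0.004]
```

```bash
python3 -m jog '[[[0,1,-0.5],[-0.004,0.008,-0.003],6],[[0,1.2,-0.3],[-0.002,0.004,0],6],[[0,1.2,0],[0,0,0],6],[[0,0.9,0],[0,0,0],6],[[0,0.3,0],[0,0,0],6],[[0,0,0],[0,0,0],6],[[0,0,0],[0,0,0],6]]'; python3 h.py bg 0.05
```

```text
time_s: 40.2
eef_pos: [0.5122, -0.3611, 0.0494]
eef_rot: [-0.705, 0.708, -0.025, 0.027]
wrist_force: [0.6, -0.6, -0.2]
opening: 0.704
bg t 40.2 pos [ 0.5122 -0.3611  0.0494] F [ 0.6 -0.6 -0.2] op 6.01 
 shift cm [-0.22 -0.06 -0.  ] after turn [-0.22 -0.06 -0.  ] turn [ 0.004 -0.     0.004]
```

```bash
python3 -m jog '[[[-0.2,0,0],[0,0,0],5],[[0,0,0],[0,0,0],4.5],[[0,0,0],[0,0,0],2.5],[[0,0,0],[0,0,0],2.5],[[0,0,0],[0,0,0],2.5],[[0,0,0],[0,0,0],2.5]]'; python3 h.py bg 0.05;  python3 -m jog '[[[0,-0.5,0],[0,0,0],2.5],[[0,-1.5,0],[0,0,0],2.5],[[0,-2.5,0],[0,0,0],2.5],[[0,-2.5,0],[0,0,0],2.5],[[0,-2.5,0],[0,0,0],2.5],[[0,-1.5,0],[0,0,0],2.5],[[0,0,0],[0,0,0],2.5]]'; python3 h.py green 0.16
```

```text
time_s: 40.7
eef_pos: [0.5105, -0.3619, 0.0511]
eef_rot: [-0.705, 0.709, -0.024, 0.028]
wrist_force: [-0.4, 0.5, -1.7]
opening: 0.421
bg t 40.7 pos [ 0.5105 -0.3619  0.0511] F [-0.4  0.5 -1.7] op 3.59 
 shift cm [-0.06  0.11  0.08] after turn [-0.06  0.11  0.08] turn [ 0.005 -0.001  0.005]
time_s: 41.28
eef_pos: [0.5086, -0.3593, 0.1645]
eef_rot: [-0.706, 0.707, -0.026, 0.026]
wrist_force: [-0.6, -1.1, -1.2]
opening: 0.416
green t 41.28 pos [ 0.5086 -0.3593  0.1645] F [-0.6 -1.1 -1.2] op 3.55 
 shift cm [-1.67  0.43 25.28] after turn [-1.66  0.45 25.28] turn [ 0.001 -0.     0.001]
```

```bash
python3 -m jog '[[[-0.1,-0.2,1.5],[0,0,0],2.5],[[-0.2,0,3.5],[0,0,0],2.5],[[-0.2,0,3.5],[0,0,0],2.5],[[-0.2,0,3.5],[0,0,0],2.5],[[-0.2,0,3.5],[0,0,0],2.5],[[-0.2,0,3.5],[0,0,0],2.5],[[-0.2,0,3],[0,0,0],2.5],[[0,0,1.2],[0,0,0],2.5],[[0,0,0],[0,0,0],2.5],[[0,0,0],[0,0,0],2.5]]'; python3 h.py green 0.08
```

```text
time_s: 42.12
eef_pos: [0.5054, -0.1092, 0.1567]
eef_rot: [0.708, -0.705, 0.03, -0.023]
wrist_force: [1.1, 0.4, -1.6]
opening: 0.419
green t 42.12 pos [ 0.5054 -0.1092  0.1567] F [ 1.1  0.4 -1.6] op 3.58 
 shift cm [0.56 7.67 0.32] after turn [0.49 7.67 0.36] turn [-0.005 -0.002 -0.01 ]
```

```bash
python3 -m jog '[[[0.3,0.8,0.2],[-0.003,-0.002,-0.006],2.5],[[0.1,1.5,0.2],[-0.002,0,-0.004],2.5],[[0,2,0],[0,0,0],2.5],[[0,1.8,0],[0,0,0],2.5],[[0,1,0],[0,0,0],2.5],[[0,0,0],[0,0,0],2.5],[[0,0,0],[0,0,0],2.5]]'; python3 h.py green 0.055
```

```text
time_s: 42.7
eef_pos: [0.5092, -0.1093, 0.0787]
eef_rot: [-0.706, 0.707, -0.028, 0.028]
wrist_force: [-0.5, -0.5, -1.1]
opening: 0.418
green t 42.7 pos [ 0.5092 -0.1093  0.0787] F [-0.5 -0.5 -1.1] op 3.57 
 shift cm [0.1  2.37 0.34] after turn [0.1  2.37 0.34] turn [ 0.001 -0.006  0.   ]
```

```bash
python3 -m jog '[[[0,0.6,0.2],[0,-0.004,0],2.5],[[0,0.6,0.1],[0,-0.002,0],2.5],[[0,0.6,0],[0,0,0],2.5],[[0,0.3,0],[0,0,0],2.5],[[0,0,0],[0,0,0],2.5],[[0,0,0],[0,0,0],2.5]]'; python3 h.py green 0.055
```

```text
time_s: 43.2
eef_pos: [0.5115, -0.1079, 0.058]
eef_rot: [-0.705, 0.708, -0.024, 0.028]
wrist_force: [0.1, -0.6, -1.3]
opening: 0.414
green t 43.2 pos [ 0.5115 -0.1079  0.058 ] F [ 0.1 -0.6 -1.3] op 3.53 
 shift cm [-0.11  0.3   0.18] after turn [-0.11  0.3   0.18] turn [ 0.003 -0.001  0.005]
```

```bash
python3 -m jog '[[[-0.1,0.25,0.15],[0,0,0],2.5],[[0,0,0],[0,0,0],2.5],[[0,0.1,0],[0,0,0],2.5],[[0,0,0],[0,0,0],2.5]]'; python3 h.py green 0.055;  python3 -m jog '[[[0,0,0],[0,0,0],4.3],[[0,0,0],[0,0,0],5.5],[[0,0,0],[0,0,0],6],[[0,0,0],[0,0,0],6],[[0,-1,0],[0,0,0],6],[[0,-2.5,0],[0,0,0],6],[[0,-3,0],[0,0,0],6],[[0,-3,0],[0,0,0],6],[[0,-3,0],[0,0,0],6],[[0,-2,0],[0,0,0],6],[[0,-0.5,0],[0,0,0],6],[[0,0,0],[0,0,0],6]]'; python3 h.py bb 0.20
```

```text
time_s: 43.53
eef_pos: [0.5112, -0.1063, 0.0551]
eef_rot: [-0.705, 0.708, -0.024, 0.028]
wrist_force: [0.4, 0.1, -1.3]
opening: 0.417
green t 43.53 pos [ 0.5112 -0.1063  0.0551] F [ 0.4  0.1 -1.3] op 3.56 
 shift cm [-0.08  0.01  0.02] after turn [-0.08  0.01  0.02] turn [ 0.004 -0.     0.006]
time_s: 44.53
eef_pos: [0.5098, -0.1055, 0.2166]
eef_rot: [-0.705, 0.708, -0.023, 0.029]
wrist_force: [0.9, -1.1, -0.1]
opening: 0.699
bb t 44.53 pos [ 0.5098 -0.1055  0.2166] F [ 0.9 -1.1 -0.1] op 5.97 
 shift cm [ -6.76   1.72 -26.46] after turn [ -6.76   1.66 -26.47] turn [ 0.004 -0.     0.008]
```

```bash
python3 -m jog '[[[-0.4,0,-1.5],[0,0,0.003],6],[[-0.9,0,-3.5],[0,0,0.003],6],[[-0.9,0,-3.5],[0,0,0],6],[[-0.9,0,-3.5],[0,0,0],6],[[-0.9,0,-3.5],[0,0,0],6],[[-0.9,0,-3.5],[0,0,0],6],[[-0.9,0,-3.5],[0,0,0],6],[[-0.5,0,-1.5],[0,0,0],6],[[0,0,0],[0,0,0],6],[[0,0,0],[0,0,0],6]]'; python3 h.py bb 0.10
```

```text
time_s: 45.37
eef_pos: [0.4216, -0.3451, 0.2041]
eef_rot: [0.71, -0.704, 0.028, -0.021]
wrist_force: [0.7, 0.4, 0.2]
opening: 0.703
bb t 45.37 pos [ 0.4216 -0.3451  0.2041] F [0.7 0.4 0.2] op 6.0 
 shift cm [ 0.37 10.39 -2.  ] after turn [ 0.29 10.41 -1.92] turn [-0.008  0.004 -0.009]
```

```bash
python3 -m jog '[[[0.2,1,-1],[-0.006,0.003,-0.006],6],[[0.1,2,-0.9],[-0.003,0,-0.003],6],[[0,2.2,-0.2],[0,0,0],6],[[0,2.2,-0.1],[0,0,0],6],[[0,1.7,0],[0,0,0],6],[[0,0.8,0],[0,0,0],6],[[0,0,0],[0,0,0],6],[[0,0,0],[0,0,0],6]]'; python3 h.py bb 0.047
```

```text
time_s: 46.03
eef_pos: [0.4251, -0.3564, 0.0961]
eef_rot: [0.709, -0.704, 0.024, -0.022]
wrist_force: [0.9, -0.8, 0.3]
opening: 0.7
bb t 46.03 pos [ 0.4251 -0.3564  0.0961] F [ 0.9 -0.8  0.3] op 5.98 
 shift cm [-0.13  4.91 -0.85] after turn [-0.15  4.91 -0.82] turn [-0.007  0.008 -0.004]
```

```bash
python3 -m jog '[[[0,1,-0.5],[-0.005,0.005,-0.003],6],[[0,1.2,-0.2],[-0.002,0.002,0],6],[[0,1.3,0],[0,0,0],6],[[0,1,0],[0,0,0],6],[[0,0.3,0],[0,0,0],6],[[0,0,0],[0,0,0],6],[[0,0,0],[0,0,0],6]]'; python3 h.py bb 0.047
```

```text
time_s: 46.62
eef_pos: [0.4272, -0.3657, 0.0476]
eef_rot: [-0.704, 0.709, -0.024, 0.027]
wrist_force: [0.5, 0.4, -0.6]
opening: 0.704
bb t 46.62 pos [ 0.4272 -0.3657  0.0476] F [ 0.5  0.4 -0.6] op 6.01 
 shift cm [-0.43  0.06  0.09] after turn [-0.43  0.06  0.09] turn [0.007 0.002 0.004]
```

```bash
python3 -m jog '[[[-0.4,0,0.1],[0.003,0,0.003],6],[[0,0,0],[0,0,0],5],[[0,0,0],[0,0,0],4],[[0,0,0],[0,0,0],2.5],[[0,0,0],[0,0,0],2.5],[[0,0,0],[0,0,0],2.5],[[0,0,0],[0,0,0],2.5]]'; python3 h.py bb 0.047;  python3 -m jog '[[[0,-0.5,0],[0,0,0],2.5],[[0,-1.5,0],[0,0,0],2.5],[[0,-2.5,0],[0,0,0],2.5],[[0,-2.5,0],[0,0,0],2.5],[[0,-2.5,0],[0,0,0],2.5],[[0,-1.5,0],[0,0,0],2.5],[[0,0,0],[0,0,0],2.5]]'; python3 h.py blue 0.16
```

```text
time_s: 47.2
eef_pos: [0.4237, -0.3658, 0.0501]
eef_rot: [-0.704, 0.709, -0.024, 0.027]
wrist_force: [0.5, -0.6, -0.8]
opening: 0.399
bb t 47.2 pos [ 0.4237 -0.3658  0.0501] F [ 0.5 -0.6 -0.8] op 3.41 
 shift cm [-0.09  0.31  0.13] after turn [-0.08  0.31  0.12] turn [0.007 0.001 0.004]
time_s: 47.78
eef_pos: [0.4221, -0.363, 0.1638]
eef_rot: [-0.706, 0.707, -0.026, 0.025]
wrist_force: [0.4, -0.2, -0.5]
opening: 0.396
blue t 47.78 pos [ 0.4221 -0.363   0.1638] F [ 0.4 -0.2 -0.5] op 3.39 
 shift cm [ 7.03  0.34 19.23] after turn [ 7.    0.38 19.24] turn [ 0.002  0.002 -0.   ]
```

```bash
python3 -m jog '[[[0.5,-0.2,1.5],[0,0,0],2.5],[[1.2,0,3.2],[0,0,0],2.5],[[1.2,0,3.2],[0,0,0],2.5],[[1.2,0,3.2],[0,0,0],2.5],[[1.2,0,3.2],[0,0,0],2.5],[[1,0,2.5],[0,0,0],2.5],[[0.5,0,1],[0,0,0],2.5],[[0,0,0],[0,0,0],2.5],[[0,0,0],[0,0,0],2.5]]'; python3 h.py blue 0.08
```

```text
time_s: 48.53
eef_pos: [0.5035, -0.1834, 0.1603]
eef_rot: [-0.706, 0.707, -0.028, 0.026]
wrist_force: [-0.2, -0.5, -1.7]
opening: 0.401
blue t 48.53 pos [ 0.5035 -0.1834  0.1603] F [-0.2 -0.5 -1.7] op 3.43 
 shift cm [0.21 8.03 0.75] after turn [0.19 8.03 0.74] turn [ 0.002 -0.002 -0.003]
```

```bash
python3 -m jog '[[[0.1,1,0.3],[0,0,0],2.5],[[0,1.7,0.2],[0,0,0],2.5],[[0,2,0],[0,0,0],2.5],[[0,1.8,0],[0,0,0],2.5],[[0,1,0],[0,0,0],2.5],[[0,0,0],[0,0,0],2.5],[[0,0,0],[0,0,0],2.5]]'; python3 h.py blue 0.054
```

```text
time_s: 49.12
eef_pos: [0.5014, -0.184, 0.0779]
eef_rot: [-0.706, 0.707, -0.031, 0.028]
wrist_force: [1.2, 0.4, -0.5]
opening: 0.399
blue t 49.12 pos [ 0.5014 -0.184   0.0779] F [ 1.2  0.4 -0.5] op 3.41 
 shift cm [0.41 2.39 0.82] after turn [0.4  2.39 0.81] turn [ 0.002 -0.01  -0.005]
```

```bash
python3 -m jog '[[[0.2,0.6,0.4],[0,-0.006,-0.003],2.5],[[0.1,0.6,0.3],[0,-0.003,0],2.5],[[0,0.5,0],[0,0,0],2.5],[[0,0.3,0],[0,0,0],2.5],[[0,0,0],[0,0,0],2.5],[[0,0,0],[0,0,0],2.5]]'; python3 h.py blue 0.054
```

```text
time_s: 49.62
eef_pos: [0.5069, -0.1786, 0.0585]
eef_rot: [-0.705, 0.708, -0.025, 0.027]
wrist_force: [-0.7, -0.7, -0.3]
opening: 0.396
blue t 49.62 pos [ 0.5069 -0.1786  0.0585] F [-0.7 -0.7 -0.3] op 3.38 
 shift cm [-0.11  0.45  0.23] after turn [-0.11  0.45  0.23] turn [ 0.005 -0.001  0.003]
```

```bash
python3 -m jog '[[[-0.1,0.35,0.15],[0.003,0,0],2.5],[[0,0,0],[0,0,0],2.5],[[0,0.1,0],[0,0,0],2.5],[[0,0,0],[0,0,0],2.5]]'; python3 h.py blue 0.054;  python3 -m jog '[[[0,0,0],[0,0,0],4.2],[[0,0,0],[0,0,0],5.5],[[0,0,0],[0,0,0],6],[[0,0,0],[0,0,0],6],[[0,-1,0],[0,0,0],6],[[0,-2.5,0],[0,0,0],6],[[0,-3,0],[0,0,0],6],[[0,-3,0],[0,0,0],6],[[0,-3,0],[0,0,0],6],[[0,-2,0],[0,0,0],6],[[0,-0.5,0],[0,0,0],6],[[0,0,0],[0,0,0],6]]'; python3 -m jog '[[[0,-0.5,-2],[0,0,0],6],[[0,-0.5,-3.5],[0,0,0],6],[[0,0,-4],[0,0,0],6],[[0,0,-4],[0,0,0],6],[[0,0,-4],[0,0,0],6],[[0,0,-4],[0,0,0],6],[[0,0,-4],[0,0,0],6],[[0,0,-3],[0,0,0],6],[[0,0,-1.5],[0,0,0],6],[[0,0,0],[0,0,0],6],[[0,0,0],[0,0,0],6],[[0,0,0],[0,0,0],6]]'
python3 - <<'E'
from h import *
np.set_printoptions(precision=4,suppress=True)
s=imaging.camera("scene"); t=imaging.camera("top"); t0=dict(np.load("top0.npz"))
cv2.imwrite("pics/p11.png",cv2.resize(np.hstack([t["frame"][110:260,100:300],s["frame"][120:270,140:330]])[:,:,::-1],None,fx=2,fy=2,interpolation=2))
s0=dict(np.load("scene0.npz"))
for n,k,k0 in(("top",t,t0),("scene",s,s0)):
    for nm,p in (("amber",(213,184)),("green",(243,184)),("blue",(276,184))):
        w=ray(t,p,.1)[0]; r=[]
        for c in(k0,k):
            Q=pts(c);q=Q[(Q[...,2]>.065)&(Q[...,2]<.14)&(np.hypot(Q[...,0]-w[0],Q[...,1]-w[1])<.035)]; r.append(np.r_[np.median(q,0),q[:,2].max(),len(q)])
        print(n,nm,r[0],r[1],"diff mm",(r[1]-r[0])[:3]*1000)
    d=np.abs(k["frame"].astype(int)-k0["frame"]).max(-1)
    for nm,p in(("orange",[.3848,.0396,.014]),("bone",[.3938,-.107,.018])):
        u,v=proj(k,p)[0].astype(int); print(nm,(d[v-15:v+16,u-15:u+16]>50).sum())
E
```

```text
time_s: 49.95
eef_pos: [0.5066, -0.177, 0.0545]
eef_rot: [-0.706, 0.707, -0.025, 0.028]
wrist_force: [0.1, 0.3, -1.7]
opening: 0.402
blue t 49.95 pos [ 0.5066 -0.177   0.0545] F [ 0.1  0.3 -1.7] op 3.43 
 shift cm [-0.07  0.05  0.08] after turn [-0.07  0.05  0.08] turn [ 0.002 -0.001  0.004]
time_s: 50.95
eef_pos: [0.5055, -0.1765, 0.2159]
eef_rot: [-0.706, 0.708, -0.024, 0.028]
wrist_force: [0.0, 0.3, -0.7]
opening: 0.703
time_s: 51.95
eef_pos: [0.4765, -0.4821, 0.206]
eef_rot: [0.712, -0.701, 0.028, -0.022]
wrist_force: [-0.3, 0.3, 0.2]
opening: 0.703
top amber [  0.5128  -0.04     0.0854   0.1236 181.    ] [  0.5126  -0.0405   0.084    0.1183 181.    ] diff mm [-0.1493 -0.4753 -1.3812]
top green [  0.5065  -0.106    0.1005   0.1059 268.    ] [  0.5064  -0.106    0.1008   0.1045 266.    ] diff mm [-0.1095  0.0107  0.3067]
top blue [  0.5007  -0.1736   0.0867   0.1197 209.    ] [  0.5003  -0.1732   0.0868   0.1207 212.    ] diff mm [-0.3455  0.3926  0.1139]
orange 892
bone 7
scene amber [  0.5119  -0.0427   0.0833   0.1169 195.    ] [  0.5121  -0.0431   0.0836   0.117  197.    ] diff mm [ 0.1342 -0.4778  0.2941]
scene green [  0.5032  -0.112    0.0935   0.1034 290.    ] [  0.5033  -0.1111   0.0936   0.1035 295.    ] diff mm [0.1013 0.9351 0.1497]
scene blue [  0.4993  -0.1807   0.0852   0.1175 267.    ] [  0.4997  -0.1801   0.085    0.1177 264.    ] diff mm [ 0.3342  0.6033 -0.1301]
orange 0
bone 0
```

View pics/p11.png

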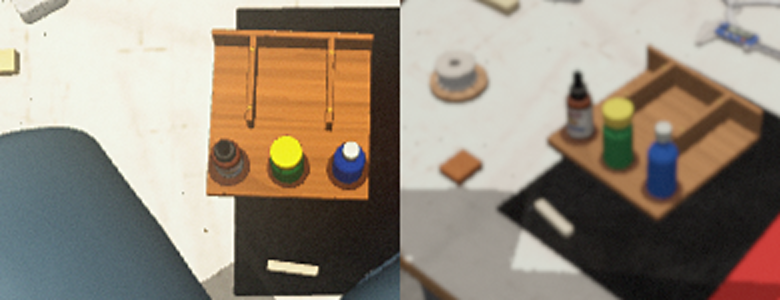

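```bash
python3 -c "
from bench import ctrl
print(ctrl.hand_in())"
```

```text
the job is handed in; nothing more can be done
None
```

The job is done and handed in at about 52 s of the 128 s allowed. I moved both bottles and the jar to the red board and laid the reel on the cork disc. Then I put the amber bottle, the jar and the blue bottle back on their spots. Hand-in gives no verdict, so what follows is from my own last checks.

- **Bottles and jar:** all three stand upright, within about 1 mm of where they started. I compared depth images from both cameras against the opening views.
- **Reel:** it lies flat, about 1–1.5 mm from the disc's centre. I measured this just after placing it, and it still looked in place in the last scene picture.
- **Orange block and bone blank:** neither has moved in the scene camera. The arm hid the orange block from the top camera at the end, so that comparison (892 changed pixels) showed only the arm. The block was checked from the scene view alone.
- **Gripper:** it ended open and clear of everything, with wrist force near zero.

The arm drifted by up to 2 cm sideways on some descents. I corrected each one before closing or opening the fingers.

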